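# Close the glaze pots and stand the angle props on the kiln shelf

### The job

Make the kiln shelf ready. The angle props are gritty, so first press the lids of all three glaze pots fully home; only then tip each L-shaped prop up from its long leg onto its short leg and stand it upright on the kiln shelf, the whole short leg on the slab, leaving the other things on the bench where they are.

Things in the scene. Friction and masses are not known exactly. Their poses are not given: they have to be found in the camera images.
- prop1: L-shaped refractory prop, 200 g (may be absent). Legs 20 mm thick, 46 mm wide, at a right angle: long 90, short 55 mm outside; inner corner filled by a 45-degree fillet (14 mm). Origin: middle of the outer corner edge; x along the long leg's outer face, z along the short leg's outer face, y along the edge (+-23 mm). Starts lying on its long leg, z up; on its short leg it has x up.
- prop2: L-shaped refractory prop, 200 g (may be absent). Legs 20 mm thick, 46 mm wide, at a right angle: long 90, short 55 mm outside; inner corner filled by a 45-degree fillet (14 mm). Origin: middle of the outer corner edge; x along the long leg's outer face, z along the short leg's outer face, y along the edge (+-23 mm). Starts lying on its long leg, z up; on its short leg it has x up.
- prop3: L-shaped refractory prop, 200 g (may be absent). Legs 20 mm thick, 46 mm wide, at a right angle: long 90, short 55 mm outside; inner corner filled by a 45-degree fillet (14 mm). Origin: middle of the outer corner edge; x along the long leg's outer face, z along the short leg's outer face, y along the edge (+-23 mm). Starts lying on its long leg, z up; on its short leg it has x up.
- prop4: L-shaped refractory prop, 200 g (may be absent). Legs 20 mm thick, 46 mm wide, at a right angle: long 90, short 55 mm outside; inner corner filled by a 45-degree fillet (14 mm). Origin: middle of the outer corner edge; x along the long leg's outer face, z along the short leg's outer face, y along the edge (+-23 mm). Starts lying on its long leg, z up; on its short leg it has x up.
- prop1_toe (a point): outer end of prop1's short leg: middle of the outer face's edge, 55 mm from the corner along z
- prop2_toe (a point): outer end of prop2's short leg: middle of the outer face's edge, 55 mm from the corner along z
- prop3_toe (a point): outer end of prop3's short leg: middle of the outer face's edge, 55 mm from the corner along z
- prop4_toe (a point): outer end of prop4's short leg: middle of the outer face's edge, 55 mm from the corner along z
- shelf_top (a point): kiln shelf: flat pale slab 280 x 260 x 15 mm, fixed on the bench; this point is the centre of its top face, x along the 280 mm side, z up
- lid_a (a joint): press-on grey lid of white plastic glaze pot a (pot fixed to the bench, 68 mm across, 62 mm high without lid): metres pushed down, 0 = fully proud, 0.010 = fully home against its stop. Stiff friction fit: slides straight down at about 6 to 8 N and stays where left
- lid_a_top (a point): centre of the top of pot a's lid (flat, 70 mm across, z up); 74 mm above the bench once home
- lid_b (a joint): press-on grey lid of white plastic glaze pot b (pot fixed to the bench, 76 mm across, 52 mm high without lid): metres pushed down, 0 = fully proud, 0.010 = fully home against its stop. Stiff friction fit: slides straight down at about 6 to 8 N and stays where left
- lid_b_top (a point): centre of the top of pot b's lid (flat, 78 mm across, z up); 64 mm above the bench once home
- lid_c (a joint): press-on grey lid of white plastic glaze pot c (pot fixed to the bench, 62 mm across, 70 mm high without lid): metres pushed down, 0 = fully proud, 0.010 = fully home against its stop. Stiff friction fit: slides straight down at about 6 to 8 N and stays where left
- lid_c_top (a point): centre of the top of pot c's lid (flat, 64 mm across, z up); 82 mm above the bench once home
- rib: loose wooden potter's rib, 95 x 45 x 7 mm, lying flat; bystander, origin at the middle of its underside
- scraper: loose spatula-like scraper, 170 mm long, lying flat; bystander, origin at the middle of its underside or nearby
- glazejar: loose amber glass jar, 60 mm across, 90 mm high; bystander, origin at the middle of its underside
- stamp: loose terracotta clay stamp, upright cylinder 32 mm across, 50 mm high; bystander, origin at the middle of its underside
- cone: loose white cone-shaped stilt, 40 mm across, 45 mm high; bystander, origin at the middle of its underside
Not all that is in view belongs to the job. What is shaped like the prop1 but green or yellow is not meant. What is shaped like the prop3 but red is not meant.

How it is judged:
On the way, in this order (a step that is already met when the one before it is completed fails the run):
1. all three lids are fully home (no more than 1.5 mm proud) before any prop stands on the shelf (value of joint each of lid_a, lid_b, lid_c above 0.0085 m), for 0.2 s.
2. a first prop stands on its short leg on the kiln shelf (((angle between prop1's own x axis and vertical below 0.09 rad and z of prop1 in the frame of shelf_top between -0.005 and 0.005 m and x of prop1 in the frame of shelf_top between -0.14 and 0.14 m and y of prop1 in the frame of shelf_top between -0.13 and 0.13 m and x of prop1_toe in the frame of shelf_top between -0.14 and 0.14 m and y of prop1_toe in the frame of shelf_top between -0.13 and 0.13 m and linear speed of prop1 below 0.03 m/s) or (angle between prop2's own x axis and vertical below 0.09 rad and z of prop2 in the frame of shelf_top between -0.005 and 0.005 m and x of prop2 in the frame of shelf_top between -0.14 and 0.14 m and y of prop2 in the frame of shelf_top between -0.13 and 0.13 m and x of prop2_toe in the frame of shelf_top between -0.14 and 0.14 m and y of prop2_toe in the frame of shelf_top between -0.13 and 0.13 m and linear speed of prop2 below 0.03 m/s) or (angle between prop3's own x axis and vertical below 0.09 rad and z of prop3 in the frame of shelf_top between -0.005 and 0.005 m and x of prop3 in the frame of shelf_top between -0.14 and 0.14 m and y of prop3 in the frame of shelf_top between -0.13 and 0.13 m and x of prop3_toe in the frame of shelf_top between -0.14 and 0.14 m and y of prop3_toe in the frame of shelf_top between -0.13 and 0.13 m and linear speed of prop3 below 0.03 m/s) or (angle between prop4's own x axis and vertical below 0.09 rad and z of prop4 in the frame of shelf_top between -0.005 and 0.005 m and x of prop4 in the frame of shelf_top between -0.14 and 0.14 m and y of prop4 in the frame of shelf_top between -0.13 and 0.13 m and x of prop4_toe in the frame of shelf_top between -0.14 and 0.14 m and y of prop4_toe in the frame of shelf_top between -0.13 and 0.13 m and linear speed of prop4 below 0.03 m/s))), for 0.2 s.
At the end, for the whole second after the job is handed in: Every lid is within 1.5 mm of home; every prop present stands still on its short leg on the kiln shelf, long leg upright within 0.09 rad, corner edge at slab height within 5 mm, and corner and toe midpoints both over the slab (all of step 1 and angle between each of prop1, prop2, prop3, prop4's own x axis and vertical below 0.09 rad and z of prop1 in the frame of shelf_top between -0.005 and 0.005 m and x of prop1 in the frame of shelf_top between -0.14 and 0.14 m and y of prop1 in the frame of shelf_top between -0.13 and 0.13 m and x of prop1_toe in the frame of shelf_top between -0.14 and 0.14 m and y of prop1_toe in the frame of shelf_top between -0.13 and 0.13 m and linear speed of each of prop1, prop2, prop3, prop4 below 0.03 m/s and z of prop2 in the frame of shelf_top between -0.005 and 0.005 m and x of prop2 in the frame of shelf_top between -0.14 and 0.14 m and y of prop2 in the frame of shelf_top between -0.13 and 0.13 m and x of prop2_toe in the frame of shelf_top between -0.14 and 0.14 m and y of prop2_toe in the frame of shelf_top between -0.13 and 0.13 m and z of prop3 in the frame of shelf_top between -0.005 and 0.005 m and x of prop3 in the frame of shelf_top between -0.14 and 0.14 m and y of prop3 in the frame of shelf_top between -0.13 and 0.13 m and x of prop3_toe in the frame of shelf_top between -0.14 and 0.14 m and y of prop3_toe in the frame of shelf_top between -0.13 and 0.13 m and z of prop4 in the frame of shelf_top between -0.005 and 0.005 m and x of prop4 in the frame of shelf_top between -0.14 and 0.14 m and y of prop4 in the frame of shelf_top between -0.13 and 0.13 m and x of prop4_toe in the frame of shelf_top between -0.14 and 0.14 m and y of prop4_toe in the frame of shelf_top between -0.13 and 0.13 m); the robot touches nothing.
It fails at once if a listed bystander is pushed more than 5 cm from its place (distance of any of rib, scraper, glazejar, stamp, cone from where it was at the start of the episode above 0.05 m).
Of prop1, prop2, prop3, prop4 only 3 to 4 are there at a start; the rules pass over those that are not, and their reading is None.
At some moment in a run one of prop1, prop2, prop3, prop4 may be knocked a few centimetres aside while the robot is not near it.
Once in a run the grip may slacken for a moment while it holds something.
It also fails if it takes over 210 s, if anything falls off the work surface, if the arm or the gripper's body presses on something with over 40 N, if the wrist force passes 120 N, or if a joint passes its speed limit or range.

### The arm

A 7-joint arm with a two-finger parallel gripper is mounted at the origin on the work surface. World frame = base frame: x ahead of the robot, y to its left, z up, the work surface at z = 0. Lengths are in m, angles in rad, forces in N, time in s.
With the tool pointing down it reaches from about 0.35 to 0.9 m from the base axis. Payload 8.1 kg.
Tool frame: the origin (TCP) lies at the very end of the fingers, on their centre line; the grasp point (between the pads) lies 19 mm behind it; z points along the fingers, y is the line along which they close (so a half turn about z gives the same grasp; the last joint's range is limited). The gripper opens to 92 mm and grips with 3 to 60 N. Pads are 19 mm wide; open, the fingers measure 130 mm over their backs; the gripper's body (75 mm by 190 mm) begins 47 mm behind the grasp point.
Start: joints at [1.241, 0.434, 0.025, 1.573, -0.012, 1.134, -0.075], TCP at [0.141, -0.609, 0.227] pointing down, gripper open.
Joint ranges: [-2.62, 2.62], [-0.44, 2.09], [-1.27, 1.32], [0.08, 2.57], [-1.32, 4.46], [0.12, 2], [-2.74, 2.74]. Speed limits (rad/s): [2.22, 2.22, 3.01, 3.01, 3.14, 3.14, 3.14].

### API

Orientations are given as a rotation vector (axis times angle).
In Python, from cell import arm gives the robot as it stands.
- The arm moves only by the tool drive_tool, never from a script. Its argument "targets" is a list of rows, each a list of 7 numbers: the turn, a rotation vector about the world's x, y, z in units of 5 degrees (1.0 is 5 degrees), then the shift along the world's x, y, z in units of 40 mm (1.0 is 40 mm), then the opening, from 0 (shut) to 1 (fully open). In form: [[wx, wy, wz, dx, dy, dz, fingers], ...]. A call has 1 to 5 rows; each row is the pose to reach, as a shift and turn from the pose commanded when the call began; what a row does not reach only later rows make up. A row lasts 1/10 s, in which the tool goes at most 50 mm and 8.59 degrees, less where a joint would pass 70% of its speed; a pose out of reach is approached as far as the arm can. A call with a gripper value outside its range is refused whole. The fingers move at their own pace and stop on an object; "force" is the grip in N (left out, the last holds). Time passes only in rows, so rows that repeat a pose let the fingers close. It gives the time, the measured TCP pose, the force, the opening and the grip force at its end, in the units of the state.
- arm.observe(): the state, without advancing time (a new reading comes with each control period).
- arm.get_image(name): name is "side" or "top"; returns a dict with "pixels" (384x512x3 uint8, red, green, blue), "intrinsics" (3x3 intrinsics, pixels), "rvec" (rotation vector, rad) and "tvec" (3), from world to camera coordinates, as OpenCV has them. Camera axes: x right, y down, z forward; pixel columns grow to the right and rows downward; lengths in m; the calibration is good to about 2 mm. A picture is of the moment at which its call begins. There is no depth.
- arm.sign_off(): hands the job in; it is judged then, once.
The state is a dict: "clock": time; "joints": joint angles; "dq": joint speeds; "joint_efforts": joint torques, N m; "position": TCP position; "ee_rot": TCP orientation; "force": force on the tool from outside, world axes, zero at the start; "ft_torque": the same for the moment, N m; "width": opening from 0.0 (shut) to 1.0 (fully open); "gripper_force": force on a finger pad.
Only numpy, scipy, OpenCV 4.12 (cv2) and the standard library are available. Lean on these libraries where they do the work, as an engineer would, in place of code of your own. Each camera call takes 0.05 s, during which the arm holds its last target. There are 200 camera calls.

## Working session

There is one attempt and no reset: what is moved stays moved. The work goes in short steps, Python scripts to look and compute and a tool call to move; the robot and the scene stay as the last step left them, time stands still between calls to the robot, and variables do not carry over. Pictures are saved under pics/ and viewed, at most 14 in all, crops included, and the job is handed in when it is done.

Besides the shell and the picture viewer there is one more tool, called after "Request:" as name(argument=value, ...) on one line, values as JSON. drive_tool: Moves the arm, as the interface text tells. Its arguments: {"type":"object","properties":{"targets":{"type":"array"},"force":{"type":"number"}},"required":["targets"]}

```bash
ls; mkdir -p pics
cat > h.py <<'E'
import numpy as np, cv2, sys
from cell import arm
def snap(n,f=None):
    d=arm.get_image(n); im=cv2.cvtColor(d["pixels"],cv2.COLOR_RGB2BGR)
    if f: cv2.imwrite("pics/"+f,im)
    K=np.array(d["intrinsics"]);R=cv2.Rodrigues(np.array(d["rvec"],float))[0];t=np.array(d["tvec"],float)
    return im,K,R,t
def ray(c,px,z):
    im,K,R,t=c; o=-R.T@t; v=R.T@np.linalg.inv(K)@np.array([px[0],px[1],1.])
    return o+v*(z-o[2])/v[2]
def proj(c,P):
    im,K,R,t=c; p=K@(R@np.array(P,float)+t); return p[:2]/p[2]
E
python3 - <<'E'
from h import *
print(arm.observe())
for n in("top","side"):
    c=snap(n,n+"0.png"); im=cv2.resize(c[0],(800,600),interpolation=cv2.INTER_CUBIC); cv2.imwrite(f"pics/{n}0b.png",im)
    print(n,c[1],-c[2].T@c[3],c[2])
E
```

```text
pics
{'clock': 0.0, 'joints': array([ 1.2413632 ,  0.43515868,  0.02498679,  1.57412227, -0.01160093,
        1.13399469, -0.07508452]), 'dq': array([-0.00230307, -0.00041   ,  0.00136425, -0.00013084,  0.00070905,
        0.00119719, -0.00134357]), 'joint_efforts': array([-6.27362642e-04, -6.67861748e+01,  9.84819755e-01, -3.14452708e+01,
       -6.04838971e-02,  4.30455117e-02,  1.94097893e-04]), 'position': array([ 0.14037629, -0.60849585,  0.22597535]), 'ee_rot': array([-3.11992516e+00, -3.55269568e-01,  4.95922686e-04]), 'force': array([ 0.01446218,  0.16337869, -0.45787224]), 'ft_torque': array([-0.01634254, -0.05070234,  0.00058071]), 'gripper_force': 0.0, 'width': 1.0004267938435112}
top [[469.09940437   0.         255.09162578]
 [  0.         469.09940437 195.47184515]
 [  0.           0.           1.        ]] [0.28044936 0.07157017 1.46258067] [[ 0.02696207 -0.99953095  0.0145235 ]
 [-0.98585611 -0.02899167 -0.16506732]
 [ 0.16541096 -0.00986752 -0.98617536]]
side [[469.49713708   0.         249.65239008]
 [  0.         469.49713708 192.89479857]
 [  0.           0.           1.        ]] [0.24822915 1.21751683 0.87572996] [[-0.97982603 -0.19935628  0.01407228]
 [-0.12277883  0.54490118 -0.82946252]
 [ 0.15769056 -0.81445674 -0.55838509]]
```

View pics/top0b.png

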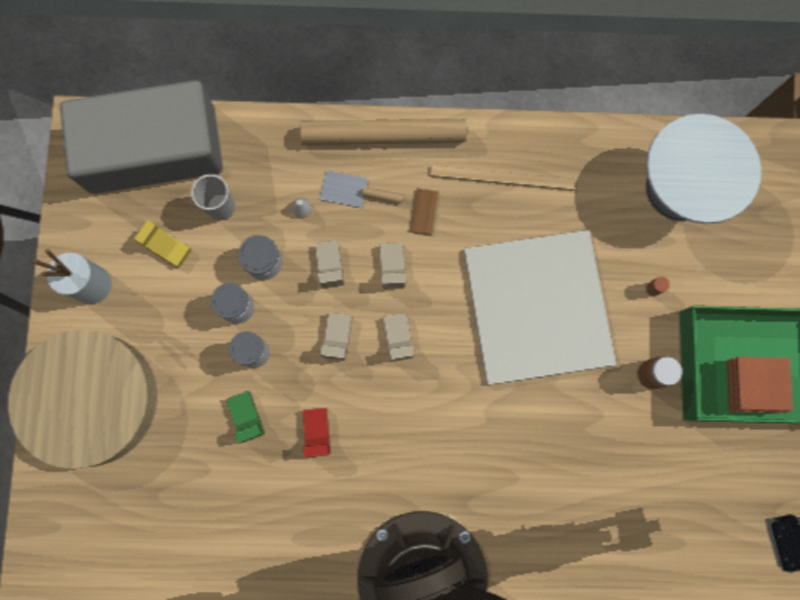

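View pics/side0b.png

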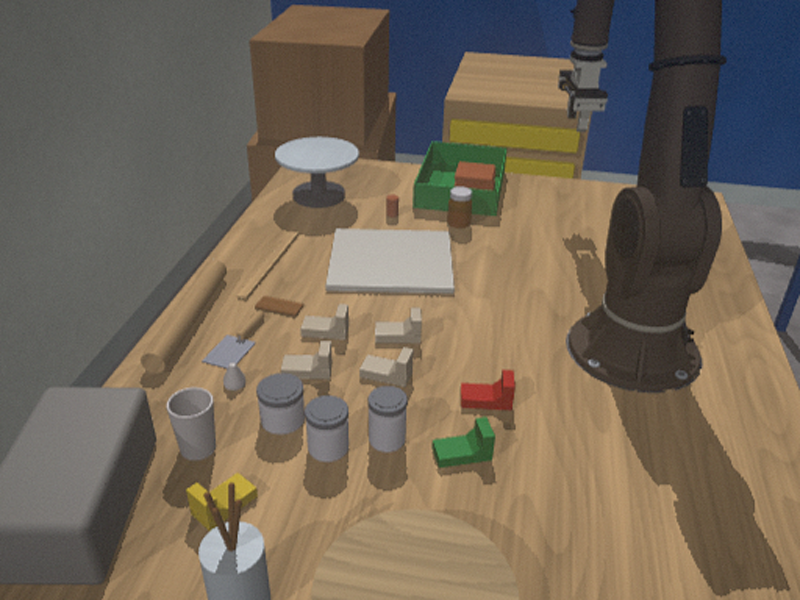

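The top view shows four beige props at about (329,263), (392,265), (337,336) and (398,336) in 800-px coordinates. Their short legs are at the robot-side end (bottom of the image). Three grey lids sit at (260,256), (232,302) and (248,349). The pale shelf is centred at (540,307). The side view shows all four props on their long legs with the short legs up.

Run:
```python
from h import *
c=snap("top"); im=c[0]
crop=im[140:240,130:280]; cv2.imwrite("pics/crop1.png",cv2.resize(crop,(800,533),interpolation=cv2.INTER_CUBIC))
hsv=cv2.cvtColor(im,cv2.COLOR_BGR2HSV)
for n,(u,v) in dict(p1=(329,250),p1s=(331,275),p4=(397,327),wood=(450,300),shelf=(540,300),lid=(260,250),lid2=(246,347),wood2=(365,300)).items():
    print(n,hsv[int(v*.64),int(u*.64)])
# shelf
m=((hsv[...,1]<40)&(hsv[...,2]>120)).astype(np.uint8); cs,_=cv2.findContours(m,0,2)
for k in cs:
    if cv2.contourArea(k)>2000:
        M=cv2.moments(k); r=cv2.minAreaRect(k); b=cv2.boxPoints(r); print("blob",cv2.contourArea(k),r)
        print([ray(c,p,.015).round(3)[:2] for p in b])
```

```text
p1 [ 22  44 172]
p1s [ 21  45 171]
p4 [ 21  44 173]
wood [ 18  93 181]
shelf [ 35  15 191]
lid [107  21 107]
lid2 [105  19 107]
wood2 [ 18  93 161]
blob 7093.5 ((345.15069580078125, 195.97402954101562), (89.5069580078125, 83.42430114746094), 80.21759033203125)
[array([ 0.645, -0.071]), array([ 0.699, -0.334]), array([ 0.418, -0.376]), array([ 0.367, -0.121])]
blob 4698.5 ((430.11907958984375, 88.25019073486328), (129.6158447265625, 67.9826889038086), 43.181697845458984)
[array([ 0.956, -0.275]), array([ 1.138, -0.433]), array([ 0.836, -0.734]), array([ 0.665, -0.575])]
blob 3836.5 ((85.70408630371094, 80.60810089111328), (45.122779846191406, 90.1164779663086), 81.75367736816406)
[array([0.934, 0.776]), array([0.989, 0.49 ]), array([0.836, 0.458]), array([0.783, 0.74 ])]
```

View pics/crop1.png

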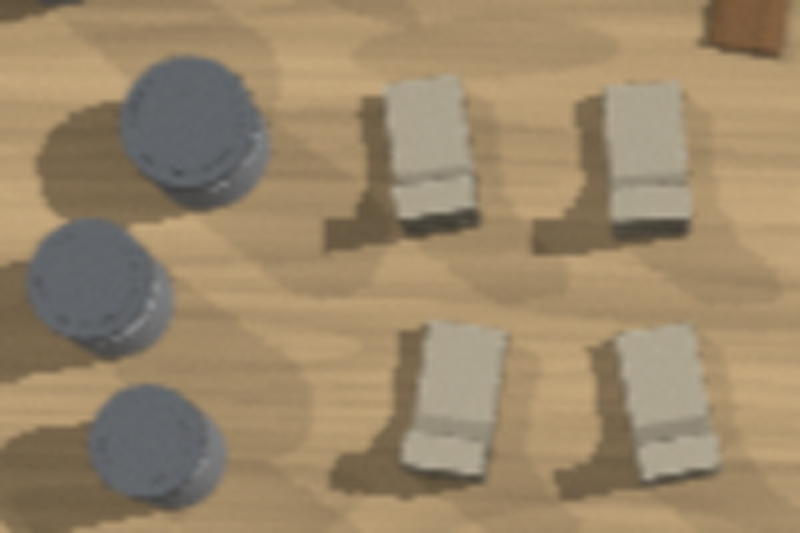

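The crop shows the three lids at crop pixels (185,122), (90,280) and (150,443), with the biggest at the top. The four props' bright top faces are clear, with a crease where the short leg starts near the bottom. I'll measure from masks.

```bash
cat > m.py <<'E'
from h import *
def props(c,roi=None):
    hsv=cv2.cvtColor(c[0],cv2.COLOR_BGR2HSV).astype(int)
    m=((hsv[...,1]<68)&(hsv[...,1]>28)&(hsv[...,2]>125)).astype(np.uint8); out=[]
    for k in cv2.findContours(m,0,1)[0]:
        if not 150<cv2.contourArea(k)<900: continue
        r=cv2.minAreaRect(k); b=cv2.boxPoints(r); q=b[np.argsort(b[:,1])]
        f=q[:2].mean(0); n=q[2:].mean(0)
        F=ray(c,f+[0,-.3],.02); T=ray(c,n+[0,.3],.055); d=(F-T)[:2]
        if 0.05<np.hypot(*d)<.13: out.append((T[:2],F[:2],np.degrees(np.arctan2(d[1],d[0])),np.hypot(*d),min(r[1])))
    return out
E
python3 - <<'E'
from m import *
c=snap("top"); np.set_printoptions(precision=4,suppress=True)
for p in props(c): print("corner",p[0],"far",p[1],"yaw %.1f len %.4f wpx %.1f"%p[2:])
T=lambda u,v:(130+u/5.333-.4,140+v/5.333-.4)
for nm,q in dict(A=[(385,85),(460,77),(400,222),(477,210)],B=[(605,90),(680,83),(613,221),(690,216)],C=[(428,323),(507,328),(402,465),(484,477)],D=[(617,335),(690,325),(642,480),(718,470)]).items():
    P=[ray(c,T(*x),.02 if i<2 else .055)[:2] for i,x in enumerate(q)]
    a,b=(P[2]+P[3])/2,(P[0]+P[1])/2; d=b-a
    print(nm,a,b,np.degrees(np.arctan2(d[1],d[0])),np.hypot(*d),np.hypot(*(P[0]-P[1])),np.hypot(*(P[2]-P[3])))
hsv=cv2.cvtColor(c[0],cv2.COLOR_BGR2HSV)
m=((hsv[...,0]>95)&(hsv[...,0]<118)&(hsv[...,1]>5)&(hsv[...,2]<118)&(hsv[...,2]>85)).astype(np.uint8); m=cv2.morphologyEx(m,cv2.MORPH_OPEN,np.ones((5,5)))
for k in cv2.findContours(m,0,1)[0]:
    if cv2.contourArea(k)>150:
        x=k[:,0].mean(0)
        if not(130<x[0]<180 and 140<x[1]<240): continue
        (u,v),r=cv2.minEnclosingCircle(k); print("lid",u,v,r,[ray(c,(u,v),z).round(4) for z in(.074,.084,.092)],'diam',2*r/469*(1.46-.08)*1.02)
for nm,(u,v) in dict(b=(185,120),a=(91,279),c=(149,443)).items(): print(nm,ray(c,T(u,v),dict(a=.084,b=.074,c=.092)[nm]))
s=snap("side"); h2=cv2.cvtColor(s[0],cv2.COLOR_BGR2HSV)
# shelf corners
for cc,hh in((c,hsv),(s,h2)):
    m=((hh[...,1]<40)&(hh[...,2]>150)).astype(np.uint8)
    k=max((k for k in cv2.findContours(m,0,1)[0] if cv2.pointPolygonTest(k,tuple(map(float,proj(cc,(.53,-.22,.015)))),False)>0),key=cv2.contourArea)
    q=cv2.approxPolyDP(cv2.convexHull(k),4,True)[:,0]; print("shelf",[ray(cc,p,.015)[:2] for p in q])
E
```

```text
corner [0.4157 0.0479] far [0.5056 0.0666] yaw 11.7 len 0.0918 wpx 15.5
corner [0.4136 0.1828] far [0.5045 0.1751] yaw -4.9 len 0.0913 wpx 16.3
corner [0.5615 0.0692] far [0.6513 0.0776] yaw 5.3 len 0.0902 wpx 15.2
corner [0.5604 0.1933] far [0.6511 0.2065] yaw 8.3 len 0.0917 wpx 15.4
A [0.5603 0.1909] [0.6484 0.2068] 10.207352875012942 0.08956637800797042 0.04458071742204205 0.0445268882314038
B [0.5624 0.0689] [0.649  0.0764] 4.956963631720793 0.08693777442814997 0.04468704041230778 0.04426332556468056
C [0.414  0.1822] [0.5027 0.1743] -5.125431556245987 0.0890302406030195 0.04613090065726214 0.046717156701169424
D [0.4155 0.0487] [0.5032 0.0658] 11.04696952011182 0.08931490848157149 0.0430042602382075 0.04324562156642266
lid 157.38990783691406 222.738525390625 10.311765670776367 [array([0.4229, 0.3449, 0.074 ]), array([0.4219, 0.343 , 0.084 ]), array([0.4211, 0.3414, 0.092 ])] diam 0.06189697807328279
lid 146.5 192.5 11.068072319030762 [array([0.5128, 0.383 , 0.074 ]), array([0.5111, 0.3808, 0.084 ]), array([0.5098, 0.379 , 0.092 ])] diam 0.06643675307576843
lid 164.98057556152344 163.2718505859375 12.419416427612305 [array([0.6042, 0.3331, 0.074 ]), array([0.6018, 0.3312, 0.084 ]), array([0.6   , 0.3297, 0.092 ])] diam 0.07454827532412399
b [0.6077 0.3354 0.074 ]
a [0.5129 0.3804 0.084 ]
c [0.4213 0.341  0.092 ]
shelf [array([ 0.6885, -0.3282]), array([ 0.4179, -0.3736]), array([ 0.3739, -0.1254]), array([ 0.6446, -0.0759])]
shelf [array([ 0.6858, -0.3252]), array([ 0.4167, -0.3708]), array([ 0.3696, -0.1271]), array([ 0.6391, -0.0725])]
```

Request:
drive_tool(targets=[[0,0,0,1.2,0.3,0.2,0],[0,0,0,2.4,0.6,0.4,0],[0,0,0,3.6,0.9,0.5,0],[0,0,0,4.8,1.2,0.5,0],[0,0,0,6,1.5,0.5,0]], force=40)

```text
clock: 0.75
position: [0.3823, -0.5484, 0.247]
ee_rot: [3.121, 0.355, 0.0]
force: [1.2, -1.0, 0.3]
width: 0.611
gripper_force: 0.0
```

Request:
drive_tool(targets=[[0,0,0,0.4,1.1,0,0],[0,0,0,0.8,2.2,0,0],[0,0,0,1.2,3.3,0,0],[0,0,0,1.6,4.4,0,0],[0,0,0,2,5.5,0,0]])

```text
clock: 1.25
position: [0.4608, -0.3272, 0.2468]
ee_rot: [3.121, 0.355, 0.0]
force: [1.2, -0.2, 0.6]
width: 0.179
gripper_force: 0.0
```

Request:
drive_tool(targets=[[0,0,0,0.2,1.1,0,0],[0,0,0,0.5,2.2,0,0],[0,0,0,0.7,3.3,0,0],[0,0,0,1,4.4,0,0],[0,0,0,1.2,5.5,0,0]])

```text
clock: 1.75
position: [0.5089, -0.1072, 0.2469]
ee_rot: [3.121, 0.355, 0.001]
force: [0.5, -0.6, -0.7]
width: 0.003
gripper_force: 0.0
```

Request:
drive_tool(targets=[[0,0,0,0.2,1.1,0,0],[0,0,0,0.5,2.2,0,0],[0,0,0,0.7,3.3,0,0],[0,0,0,1,4.4,0,0],[0,0,0,1.2,5.5,0,0]])

```text
clock: 2.25
position: [0.5569, 0.1127, 0.2468]
ee_rot: [3.121, 0.355, 0.001]
force: [0.8, -0.6, -0.1]
width: 0.003
gripper_force: 0.0
```

Request:
drive_tool(targets=[[0,0,0,0.2,1.1,0,0],[0,0,0,0.5,2.2,0,0],[0,0,0,0.7,3.3,0,0],[0,0,0,1,4.4,0,0],[0,0,0,1.2,5.5,0,0]])

```text
clock: 2.75
position: [0.6051, 0.3324, 0.2465]
ee_rot: [3.121, 0.354, 0.0]
force: [1.0, -0.4, -0.5]
width: 0.007
gripper_force: 0.0
```

Request:
drive_tool(targets=[[0,0,0,0,0,-1,0],[0,0,0,0,0,-2,0],[0,0,0,0,0,-3,0],[0,0,0,0,0,-3.7,0],[0,0,0,0,0,-3.7,0]])

```text
clock: 3.25
position: [0.6019, 0.329, 0.094]
ee_rot: [3.118, 0.355, -0.012]
force: [-0.3, 0.7, 0.5]
width: 0.009
gripper_force: 0.0
```

Request:
drive_tool(targets=[[0,0,0,0,0,-0.3,0],[0,0,0,0,0,-0.5,0],[0,0,0,0,0,-0.65,0],[0,0,0,0,0,-0.8,0],[0,0,0,0,0,-0.85,0]])

```text
clock: 3.75
position: [0.6051, 0.3313, 0.0655]
ee_rot: [-3.121, -0.355, -0.002]
force: [-1.3, -1.3, 5.6]
width: 0.006
gripper_force: 3.0
```

Request:
drive_tool(targets=[[0,0,0,0,0,-0.04,0],[0,0,0,0,0,-0.08,0],[0,0,0,0,0,-0.1,0]])

```text
clock: 4.05
position: [0.6053, 0.3314, 0.0642]
ee_rot: [-3.121, -0.355, -0.004]
force: [-7.6, -6.2, 29.5]
width: 0.003
gripper_force: 14.2
```

Request:
drive_tool(targets=[[0,0,0,0,0,0.8,0],[0,0,0,0,0,1.5,0],[0,0,0,-1,0.5,1.5,0],[0,0,0,-2,1,1.5,0],[0,0,0,-2.3,1.2,1.5,0]])

```text
clock: 4.55
position: [0.5077, 0.3825, 0.1218]
ee_rot: [-3.118, -0.363, 0.002]
force: [-0.5, 0.2, 0.7]
width: 0.007
gripper_force: 0.0
```

Request:
drive_tool(targets=[[0,0,0,0,0,-0.4,0],[0,0,0,0,0,-0.7,0],[0,0,0,0,0,-0.9,0],[0,0,0,0,0,-1.1,0],[0,0,0,0,0,-1.2,0]])

```text
clock: 5.05
position: [0.5132, 0.3783, 0.0738]
ee_rot: [3.121, 0.353, 0.0]
force: [-12.6, -12.6, 48.7]
width: 0.006
gripper_force: 24.2
```

Request:
drive_tool(targets=[[0,0,0,0,0,-0.03,0],[0,0,0,0,0,-0.05,0],[0,0,0,0,0,-0.05,0]])

```text
clock: 5.35
position: [0.5132, 0.3783, 0.074]
ee_rot: [3.121, 0.353, 0.002]
force: [-10.0, -10.8, 34.8]
width: 0.006
gripper_force: 17.4
```

Request:
drive_tool(targets=[[0,0,0,0,0,0.7,0],[0,0,0,0,0,1.3,0],[0,0,0,-1,-0.4,1.3,0],[0,0,0,-2,-0.8,1.3,0],[0,0,0,-2.25,-0.95,1.3,0]])

```text
clock: 5.85
position: [0.4189, 0.3393, 0.1225]
ee_rot: [3.12, 0.357, -0.004]
force: [0.1, 0.1, -0.0]
width: 0.003
gripper_force: 0.0
```

Request:
drive_tool(targets=[[0,0,0,0,0,-0.3,0],[0,0,0,0,0,-0.6,0],[0,0,0,0,0,-0.8,0],[0,0,0,0,0,-0.95,0],[0,0,0,0,0,-1.0,0]])

```text
clock: 6.35
position: [0.4238, 0.3409, 0.0821]
ee_rot: [3.121, 0.354, 0.0]
force: [-4.0, -5.8, 25.1]
width: 0.003
gripper_force: 12.8
```

Request:
drive_tool(targets=[[0,0,0,0,0,-0.02,0],[0,0,0,0,0,-0.05,0],[0,0,0,0,0,-0.05,0]])

```text
clock: 6.65
position: [0.4238, 0.341, 0.082]
ee_rot: [3.121, 0.354, 0.002]
force: [-5.0, -8.1, 28.0]
width: 0.006
gripper_force: 13.6
```

All three lids bottomed out at 0.064, 0.074 and 0.082 m. Next I'll test in free air whether the hand can pitch forward.

Request:
drive_tool(targets=[[0,0,0,0,0,1.1,0],[0,0,0,0,0,2.2,0.5],[0,0,0,0.5,-0.5,3.3,0.75],[0,0,0,1.2,-1.5,4.4,0.75],[0,0,0,2,-2.5,5,0.75]])

```text
clock: 7.15
position: [0.4909, 0.2581, 0.2712]
ee_rot: [-3.119, -0.359, -0.003]
force: [1.2, 0.3, -0.9]
width: 0.303
gripper_force: 0.0
```

Request:
drive_tool(targets=[[0,-1.6,0,0.5,-0.5,0,0.75],[0,-3.2,0,1,-1,0,0.75],[0,-4.8,0,1,-2,0,0.75],[0,-6.4,0,1,-3,0,0.75],[0,-8,0,1,-4,0,0.75]])

```text
clock: 7.65
position: [0.5318, 0.1066, 0.2691]
ee_rot: [2.883, 0.317, 0.976]
force: [2.4, -1.6, 0.2]
width: 0.728
gripper_force: 0.0
```

```bash
python3 -c "
from h import *
s=arm.observe(); print(s['joints'].round(3),s['position'].round(3),s['ee_rot'].round(3)); print(cv2.Rodrigues(s['ee_rot'])[0].round(2))"
```

```text
[-0.281 -0.008 -0.225  2.253  0.803  0.434 -2.519] [0.532 0.107 0.269] [2.883 0.317 0.976]
[[ 0.78  0.17  0.61]
 [ 0.22 -0.98 -0.01]
 [ 0.59  0.14 -0.79]]
```

Request:
drive_tool(targets=[[0,-1.5,0,0,0,0,0.75],[0,-3,0,0,0,0,0.75],[0,-4.5,0,0,0,0,0.75],[0,-6,0,0,0,0,0.75],[0,-6,0,0,0,0,0.75]])

```text
clock: 8.15
position: [0.5267, 0.0936, 0.3163]
ee_rot: [2.814, 0.258, 1.224]
force: [-0.5, 0.4, 0.9]
width: 0.752
gripper_force: 0.0
```

```bash
cat > st.py <<'E'
from h import *
s=arm.observe(); R=cv2.Rodrigues(s['ee_rot'])[0]
print(s['clock'],s['joints'].round(3),s['position'].round(4)); print(R.round(3))
E
python3 st.py
```

```text
8.15 [ 0.501 -0.116 -0.89   2.296  0.948  0.253 -2.659] [0.5267 0.0936 0.3163]
[[ 0.67   0.128  0.731]
 [ 0.178 -0.984  0.01 ]
 [ 0.72   0.123 -0.683]]
```

Request:
drive_tool(targets=[[0,2,0,0,0,0,0.75],[0,4,0,0,0,0,0.75],[0,6,0,0,0,0,0.75],[0,8,0,0,0,0,0.75],[0,10,0,0,0,0,0.75]])

```text
clock: 8.65
position: [0.5268, 0.0945, 0.3174]
ee_rot: [3.097, 0.276, 0.346]
force: [1.3, -0.2, 0.9]
width: 0.748
gripper_force: 0.0
```

```bash
python3 st.py
```

```text
8.65 [ 0.215  0.142 -0.6    1.798  0.181  1.023 -1.843] [0.5268 0.0945 0.3174]
[[ 0.96   0.173  0.22 ]
 [ 0.176 -0.984  0.006]
 [ 0.218  0.033 -0.975]]
```

Request:
drive_tool(targets=[[0,1.3,0,0,0,0,0.75],[0,2.5,0,0,0,0,0.75]])

```text
clock: 8.85
position: [0.5277, 0.0936, 0.3163]
ee_rot: [-3.125, -0.275, -0.007]
force: [1.2, 0.6, -1.0]
width: 0.754
gripper_force: 0.0
```

Request:
drive_tool(targets=[[0,0,1.7,0,0,0,0.75],[0,0,3.4,0,0,0,0.75],[0,0,5.1,0,0,0,0.75],[0,0,6.8,0,0,0,0.75],[0,0,8.5,0,0,0,0.75]])

```text
clock: 9.35
position: [0.5271, 0.0936, 0.3157]
ee_rot: [-2.806, -1.397, -0.01]
force: [0.3, -0.1, -0.1]
width: 0.749
gripper_force: 0.0
```

```bash
python3 st.py
```

```text
9.35 [ 0.287  0.309 -0.728  1.611  0.204  1.295 -1.119] [0.5271 0.0936 0.3157]
[[ 0.603  0.798  0.003]
 [ 0.798 -0.603  0.01 ]
 [ 0.009 -0.004 -1.   ]]
```

Request:
drive_tool(targets=[[0,0,1.7,0,0,0,0.75],[0,0,3.4,0,0,0,0.75],[0,0,5.1,0,0,0,0.75],[0,0,6.8,0,0,0,0.75],[0,0,8.5,0,0,0,0.75]])

```text
clock: 9.85
position: [0.5271, 0.0936, 0.3158]
ee_rot: [-2.107, -2.317, -0.007]
force: [-0.0, 0.6, -0.5]
width: 0.746
gripper_force: 0.0
```

Request:
drive_tool(targets=[[0,0,1.7,0,0,0,0.75],[0,0,3.4,0,0,0,0.75],[0,0,5.1,0,0,0,0.75],[0,0,6.8,0,0,0,0.75],[0,0,8.5,0,0,0,0.75]])

```text
clock: 10.35
position: [0.5271, 0.0935, 0.3158]
ee_rot: [-1.125, -2.922, -0.003]
force: [0.6, -0.8, -0.1]
width: 0.75
gripper_force: 0.0
```

Request:
drive_tool(targets=[[0,0,1.7,0,0,0,0.75],[0,0,3.4,0,0,0,0.75],[0,0,5.1,0,0,0,0.75],[0,0,6.8,0,0,0,0.75],[0,0,8.5,0,0,0,0.75]])

```text
clock: 10.85
position: [0.5271, 0.0935, 0.3157]
ee_rot: [0.011, -3.132, 0.001]
force: [0.7, -0.3, 0.2]
width: 0.749
gripper_force: 0.0
```

Request:
drive_tool(targets=[[0,0,1.7,0,0,0,0.75],[0,0,1.7,0,0,0,0.75]])

```text
clock: 11.05
position: [0.527, 0.0935, 0.3157]
ee_rot: [0.238, -3.123, 0.002]
force: [-0.6, -0.2, 0.2]
width: 0.749
gripper_force: 0.0
```

Request:
drive_tool(targets=[[0,-1.6,0,0,0,0,0.75],[0,-3.2,0,0,0,0,0.75],[0,-4.8,0,0,0,0,0.75],[0,-6.4,0,0,0,0,0.75],[0,-8,0,0,0,0,0.75]])

```text
clock: 11.55
position: [0.5268, 0.094, 0.317]
ee_rot: [-0.177, 2.45, -0.068]
force: [-0.0, 1.7, -0.3]
width: 0.753
gripper_force: 0.0
```

```bash
python3 st.py
```

```text
11.55 [ 0.924 -0.115 -1.221  2.166  0.288  0.375  1.149] [0.5268 0.094  0.317 ]
[[-0.766 -0.11   0.634]
 [-0.145  0.989 -0.004]
 [-0.627 -0.095 -0.774]]
```

Request:
drive_tool(targets=[[0,-1.5,0,0,0,0,0.75],[0,-3,0,0,0,0,0.75],[0,-4.5,0,0,0,0,0.75],[0,-6,0,0,0,0,0.75],[0,-6,0,0,0,0,0.75]])

```text
clock: 12.05
position: [0.5135, 0.072, 0.3004]
ee_rot: [-0.13, 2.302, -0.165]
force: [-0.4, -0.9, -0.5]
width: 0.751
gripper_force: 0.0
```

```bash
python3 st.py
```

```text
12.05 [ 0.879 -0.157 -1.235  2.341  1.182  0.248  0.193] [0.5135 0.072  0.3004]
[[-0.67  -0.041  0.742]
 [-0.146  0.986 -0.078]
 [-0.728 -0.161 -0.666]]
```

Request:
drive_tool(targets=[[0,-3,0,0.3,0.5,0.4,0.75],[0,-3,0,0.3,0.5,0.4,0.75],[0,-3,0,0.3,0.5,0.4,0.75],[0,-3,0,0.3,0.5,0.4,0.75],[0,-3,0,0.3,0.5,0.4,0.75]])

```text
clock: 12.55
position: [0.5246, 0.0942, 0.3144]
ee_rot: [-0.107, 2.044, -0.167]
force: [-0.4, -0.1, -0.4]
width: 0.753
gripper_force: 0.0
```

```bash
python3 st.py
```

```text
12.55 [ 0.531  0.055 -1.254  2.495  1.934  0.79  -0.694] [0.5246 0.0942 0.3144]
[[-0.46  -0.004  0.888]
 [-0.148  0.986 -0.072]
 [-0.875 -0.165 -0.455]]
```

Request:
drive_tool(targets=[[0,0,0,0.6,-1,0,0.75],[0,0,0,1.2,-2,0,0.75],[0,0,0,1.8,-3,0,0.75],[0,0,0,2.4,-4,0,0.75],[0,0,0,2.5,-5,0,0.75]])

```text
clock: 13.05
position: [0.6268, -0.1126, 0.317]
ee_rot: [-0.104, 2.045, -0.179]
force: [1.2, 1.5, 0.3]
width: 0.75
gripper_force: 0.0
```

Request:
drive_tool(targets=[[0,-0.5,0,0,-0.5,-0.7,0.75],[0,-1,0,0,-1,-1.5,0.75],[0,-1.3,0,0,-1.5,-2.3,0.75],[0,-1.3,0,0,-2,-3,0.75],[0,-1.3,0,0,-2,-4,0.75]])

```text
clock: 13.55
position: [0.6247, -0.1954, 0.1535]
ee_rot: [-0.09, 1.935, -0.19]
force: [1.7, -1.5, 0.3]
width: 0.748
gripper_force: 0.0
```

```bash
python3 st.py
```

```text
13.55 [ 0.99   0.815 -0.825  2.483  3.153  1.097 -0.774] [ 0.6247 -0.1954  0.1535]
[[-0.364  0.028  0.931]
 [-0.154  0.984 -0.089]
 [-0.919 -0.176 -0.354]]
```

Request:
drive_tool(targets=[[0,0,0,-0.7,0,-0.4,0.75],[0,0,0,-1.4,0,-0.8,0.75],[0,0,0,-2.1,0,-1.2,0.75],[0,0,0,-2.8,0,-1.4,0.75],[0,0,0,-2.8,0,-1.4,0.75]])

```text
clock: 14.05
position: [0.5394, -0.2178, 0.0892]
ee_rot: [-0.112, 1.938, -0.152]
force: [18.5, 10.9, 50.4]
width: 0.75
gripper_force: 0.0
```

```bash
python3 st.py
```

```text
14.05 [ 1.506  1.399 -1.268  2.566  3.049  1.047  0.018] [ 0.5394 -0.2178  0.0892]
[[-0.363 -0.006  0.932]
 [-0.151  0.987 -0.053]
 [-0.919 -0.16  -0.36 ]]
```

Request:
drive_tool(targets=[[0,0,0,0.7,0,0.8,0.75],[0,0,0,1.4,0,1.6,0.75],[0,0,0,2.1,0,2.2,0.75],[0,0,0,2.1,0,2.4,0.75],[0,0,0,2.1,0,2.4,0.75]])

```text
clock: 14.55
position: [0.6254, -0.2178, 0.1897]
ee_rot: [-0.115, 1.935, -0.158]
force: [-0.5, -0.6, -0.0]
width: 0.751
gripper_force: 0.0
```

```bash
python3 st.py; python3 -c "
from h import *
for n in('top','side'):
    c=snap(n); cv2.imwrite(f'pics/{n}1.png',cv2.resize(c[0],(400,300),interpolation=cv2.INTER_AREA))
a=np.hstack([cv2.imread('pics/top1.png'),cv2.imread('pics/side1.png')]); cv2.imwrite('pics/both1.png',a)"
```

```text
14.55 [ 1.344  0.965 -1.251  2.415  2.958  0.867 -0.363] [ 0.6254 -0.2178  0.1897]
[[-0.36  -0.004  0.933]
 [-0.156  0.986 -0.055]
 [-0.92  -0.165 -0.356]]
```

View pics/both1.png

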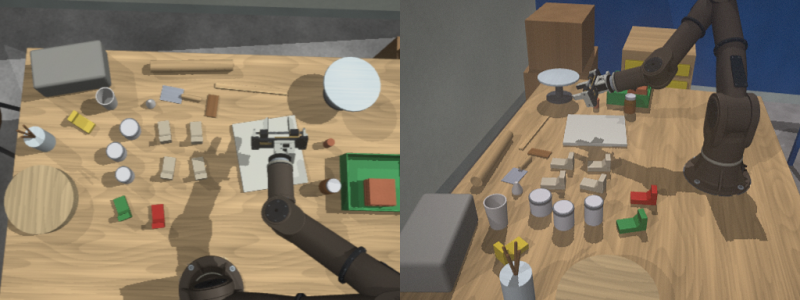

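The picture shows the arm with its elbow swung to the right, close to joint limits. The jar at (330,186) and the props haven't moved. I'll use sideways (tangential) tipping instead, with the tool pointing to −y over the shelf, since that needs no wrist flip.

```bash
cat > g.py <<'E'
from h import *
from scipy.spatial.transform import Rotation as Ro
def tool(yaw,pitch):
    """yaw of prop x deg, pitch: -15 leaning in at grasp ... 75 stood"""
    return Ro.from_euler('z',yaw,degrees=True)*Ro.from_euler('y',-pitch,degrees=True)*Ro.from_matrix(np.diag([-1.,1,-1]))
def delta(pos,R):
    s=arm.observe(); w=(R*Ro.from_rotvec(s['ee_rot']).inv()).as_rotvec(degrees=True)/5
    print('t',round(s['clock'],2),'j',s['joints'].round(2),'pos',s['position'].round(4),'w',s['width'].round(3))
    print('turn',w.round(2),'shift',((np.array(pos)-s['position'])/.04).round(2))
E
python3 - <<'E'
from g import *
delta((.6193,.0741,.2),tool(5,0))
E
```

```text
Traceback (most recent call last):
  File "g.py", line 8, in delta
    print('t',round(s['clock'],2),'j',s['joints'].round(2),'pos',s['position'].round(4),'w',s['width'].round(3))
                                                                                            ^^^^^^^^^^^^^^^^
AttributeError: 'float' object has no attribute 'round'
```

```bash
sed -i "s/s\['width'\].round(3)/round(s['width'],3)/" g.py
python3 - <<'E'
from g import *
delta((.6193,.0741,.2),tool(5,0))
E
```

```text
t 14.65 j [ 1.34  0.97 -1.25  2.42  2.96  0.87 -0.36] pos [ 0.624  -0.2171  0.1876] w 0.75
turn [ 1.   13.78 -0.3 ] shift [-0.12  7.28  0.31]
```

Request:
drive_tool(targets=[[0,0,0,0,1,1,0.75],[0,0,0,0,2,2,0.75],[0,0,0,0,3,3,0.75],[0,0,0,0,4,3.5,0.75],[0,0,0,0,5,3.5,0.75]])

```text
clock: 15.15
position: [0.6248, -0.0228, 0.3299]
ee_rot: [-0.11, 1.931, -0.157]
force: [1.6, -0.9, 0.0]
width: 0.752
gripper_force: 0.0
```

Request:
drive_tool(targets=[[0.1,1.6,0,0,0.5,0,0.75],[0.2,3.2,0,0,1,0,0.75],[0.3,4.8,0,0,1.5,0,0.75],[0.4,6.4,0,0,2,0,0.75],[0.5,8,0,0,2.3,0,0.75]])

```text
clock: 15.65
position: [0.6285, 0.0135, 0.3223]
ee_rot: [-0.096, 2.275, -0.206]
force: [-0.1, -2.0, 0.2]
width: 0.752
gripper_force: 0.0
```

Request:
drive_tool(targets=[[0,1.6,0,0,0,0,0.75],[0,3.2,0,0,0,0,0.75],[0,4.8,0,0,0,0,0.75],[0,5.5,0,0,0,0,0.75],[0,5.5,0,0,0,0,0.75]])

```text
clock: 16.15
position: [0.6299, 0.0139, 0.3234]
ee_rot: [-0.161, 2.754, -0.191]
force: [1.2, -1.0, 0.0]
width: 0.748
gripper_force: 0.0
```

Run:
```python
from g import *
delta((.6193,.0741,.2),tool(5,0))
```

```text
t 16.15 j [ 0.64  0.37 -1.13  1.72  0.69  1.04  0.98] pos [0.6299 0.0139 0.3234] w 0.748
turn [ 1.38  4.37 -0.33] shift [-0.27  1.51 -3.08]
```

Request:
drive_tool(targets=[[0.4,1.4,0,0,0.5,-0.5,0.75],[0.8,2.8,0,-0.1,1,-1,0.75],[1.2,4.2,-0.1,-0.2,1.3,-2,0.75],[1.4,5.6,-0.3,-0.3,1.5,-3,0.75],[1.4,6.5,-0.3,-0.3,1.5,-4,0.75]])

```text
clock: 16.65
position: [0.6172, 0.0748, 0.1606]
ee_rot: [0.149, -2.953, -0.02]
force: [0.9, -0.7, 0.2]
width: 0.749
gripper_force: 0.0
```

Run:
```python
from g import *
delta((.6193,.0741,.12),tool(5,-15))
```

```text
t 16.65 j [ 0.36  0.81 -1.01  1.43  0.57  1.42  1.  ] pos [0.6172 0.0748 0.1606] w 0.749
turn [-0.34  0.87 -0.13] shift [ 0.05 -0.02 -1.01]
```

Request:
drive_tool(targets=[[-0.3,0.9,-0.1,0,0,-1,0.75],[-0.3,0.9,-0.1,0.05,0,-2,0.75],[-0.3,0.9,-0.1,0.05,0,-3,0.75],[-0.3,0.9,-0.1,0.05,0,-3.6,0.75],[-0.3,0.9,-0.1,0.05,0,-3.8,0.75]])

```text
clock: 17.15
position: [0.6168, 0.0732, 0.0073]
ee_rot: [0.13, -2.874, 0.016]
force: [-0.2, -0.2, 0.2]
width: 0.749
gripper_force: 0.0
```

Request:
drive_tool(targets=[[0,0,0,0,0,-0.05,0.6],[0,0,0,0,0,-0.05,0.5],[0,0,0,0,0,-0.05,0.4],[0,0,0,0,0,-0.05,0.35],[0,0,0,0,0,-0.05,0.35]], force=50)

```text
clock: 17.65
position: [0.6203, 0.0748, 0.0116]
ee_rot: [0.13, -2.884, 0.017]
force: [0.4, 0.2, 6.4]
width: 0.5
gripper_force: 50.0
```

Run:
```python
from g import *
delta((.6193,.0741,.006),tool(5,-15)); print(arm.observe()['gripper_force'],arm.observe()['force'])
```

```text
t 17.65 j [ 0.3   1.   -0.91  1.46  0.67  1.3   0.95] pos [0.6203 0.0748 0.0116] w 0.5
turn [-0.    0.08 -0.03] shift [-0.02 -0.02 -0.14]
50.00120937824249 [0.39979722 0.15280903 6.43205776]
```

Request:
drive_tool(targets=[[0,0,0,0,0,0.5,0.35],[0,0,0,0,0,1.5,0.35],[0,0,0,0,0,2.5,0.35],[0,0,0,0,0,3.5,0.35],[0,0,0,0,0,4.5,0.35]])

```text
clock: 18.15
position: [0.619, 0.0746, 0.1931]
ee_rot: [0.131, -2.882, 0.017]
force: [0.5, 0.1, -1.9]
width: 0.497
gripper_force: 50.0
```

Request:
drive_tool(targets=[[0,0,-1.7,0,-0.5,0,0.35],[0,0,-3.4,0,-1,0,0.35],[0,0,-5.1,0,-1.5,0,0.35],[0,0,-6.8,0,-2,0,0.35],[0,0,-8.5,0,-2.5,0,0.35]])

```text
clock: 18.65
position: [0.6193, -0.0263, 0.1914]
ee_rot: [-0.935, -2.741, -0.12]
force: [0.6, 0.7, -1.9]
width: 0.496
gripper_force: 50.0
```

Request:
drive_tool(targets=[[0,0,-1.7,0,-0.5,0,0.35],[0,0,-3.4,0,-1,0,0.35],[0,0,-5.1,0,-1.5,0,0.35],[0,0,-6.8,0,-2,0,0.35],[0,0,-8.5,0,-2.5,0,0.35]])

```text
clock: 19.15
position: [0.6191, -0.1263, 0.1913]
ee_rot: [-1.89, -2.246, -0.244]
force: [-0.3, 0.2, -1.7]
width: 0.493
gripper_force: 50.0
```

Run:
```python
from g import *
delta((.6,-.2,.25),tool(-80,75)); print(arm.observe()['gripper_force'],arm.observe()['force'])
```

```text
t 19.15 j [ 0.7   0.66 -0.75  1.46  0.19  1.23  0.15] pos [ 0.6191 -0.1263  0.1913] w 0.493
turn [-17.68  -3.09   0.03] shift [-0.48 -1.84  1.47]
49.99149262905121 [-0.30397298  0.22442492 -1.74676654]
```

Request:
drive_tool(targets=[[-1.6,-0.3,0,0,0,0.2,0.35],[-3.2,-0.6,0,0,0,0.4,0.35],[-4.8,-0.8,0,0,0,0.6,0.35],[-6.4,-1.1,0,0,0,0.8,0.35],[-8,-1.4,0,0,0,1,0.35]])

```text
clock: 19.65
position: [0.6197, -0.1245, 0.2332]
ee_rot: [1.773, 2.117, -0.411]
force: [0.2, 1.4, -3.1]
width: 0.496
gripper_force: 50.0
```

Run:
```python
from g import *
delta((.6,-.2,.25),tool(-80,75)); print(arm.observe()['gripper_force'],arm.observe()['force'])
```

```text
t 19.65 j [ 0.21  0.46 -0.52  1.67  0.73  1.22 -0.41] pos [ 0.6197 -0.1245  0.2332] w 0.496
turn [-9.61 -1.69 -0.03] shift [-0.49 -1.89  0.42]
49.99681770801544 [ 0.24460579  1.37642593 -3.08248954]
```

Joints are comfortable, so I'll continue the tilt.

Request:
drive_tool(targets=[[-1.6,-0.3,0,0,-0.3,0,0.35],[-3.2,-0.6,0,0,-0.6,0,0.35],[-4.8,-0.8,0,0,-0.9,0,0.35],[-6.4,-1.1,0,0,-1.2,0,0.35],[-8,-1.4,0,0,-1.5,0,0.35]])

```text
clock: 20.15
position: [0.62, -0.1839, 0.2319]
ee_rot: [1.344, 1.604, -0.885]
force: [-0.5, -0.9, -2.9]
width: 0.501
gripper_force: 5.0
```

Request:
drive_tool(targets=[[-1.6,-0.3,0,0,0,0,0.35],[-1.6,-0.3,0,0,0,0,0.35]])

```text
clock: 20.35
position: [0.6188, -0.1828, 0.2264]
ee_rot: [1.249, 1.504, -0.964]
force: [-0.9, 0.2, -3.6]
width: 0.491
gripper_force: 50.0
```

Run:
```python
from g import *
delta((.6,-.2,.25),tool(-80,75)); print(arm.observe()['gripper_force'],arm.observe()['force'])
for n in('top','side'):
    c=snap(n); cv2.imwrite(f'pics/{n}2.png',cv2.resize(c[0],(400,300),interpolation=cv2.INTER_AREA))
a=np.hstack([cv2.imread('pics/top2.png'),cv2.imread('pics/side2.png')]); cv2.imwrite('pics/both2.png',a)
```

```text
t 20.35 j [-0.21  0.73 -0.25  1.89  1.33  1.59 -1.07] pos [ 0.6188 -0.1828  0.2264] w 0.491
turn [-0.05 -0.12 -0.03] shift [-0.47 -0.43  0.59]
50.00058710575104 [-0.9460461   0.20539522 -3.62067215]
```

View pics/both2.png

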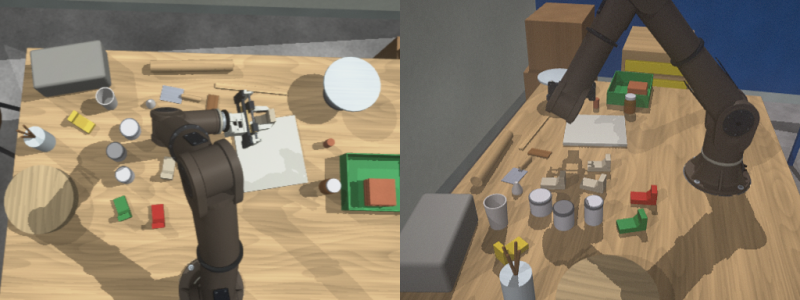

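The grip dropped to 5 N for a moment and then recovered. I'll zoom in to see what is held.

Run:
```python
from h import *
c=snap('top'); s=snap('side')
a=cv2.resize(c[0][115:185,280:380],(400,280),interpolation=cv2.INTER_CUBIC)
b=cv2.resize(s[0][185:255,170:270],(400,280),interpolation=cv2.INTER_CUBIC)
cv2.imwrite('pics/z3.png',np.hstack([a,b]))
```

```text
(no output)
```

View pics/z3.png

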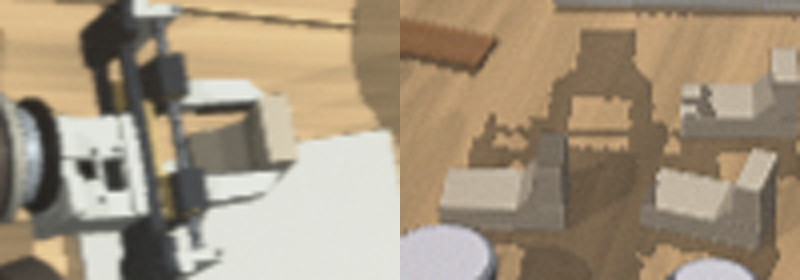

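The top crop shows the prop still held and upright at about crop (275,130), with its short leg pointing back at the hand. The side crop shows the other three props at rest. Next I'll lower onto slot 1.

Request:
drive_tool(targets=[[0,0,0,0,-0.9,0,0.35],[0,0,0,-0.1,-1.8,-0.5,0.35],[0,0,0,-0.15,-2.65,-1.3,0.35],[0,0,0,-0.15,-2.65,-2.2,0.35],[0,0,0,-0.15,-2.65,-3,0.35]])

```text
clock: 21.05
position: [0.6131, -0.2943, 0.1114]
ee_rot: [1.264, 1.493, -0.959]
force: [1.2, 1.0, -2.1]
width: 0.491
gripper_force: 50.0
```

Run:
```python
from g import *
delta((.6125,-.289,.076),tool(-80,75)); print(arm.observe()['gripper_force'],arm.observe()['force'])
```

```text
t 21.05 j [-0.07  0.9  -0.18  1.95  1.52  1.45 -1.28] pos [ 0.6131 -0.2943  0.1114] w 0.491
turn [-0.09  0.01  0.08] shift [-0.01  0.13 -0.89]
49.999018907547 [ 1.23594643  1.02359263 -2.06954302]
```

Request:
drive_tool(targets=[[0,0,0,0,0,-0.3,0.35],[0,0,0,0,0,-0.5,0.35],[0,0,0,0,0,-0.65,0.35],[0,0,0,0,0,-0.75,0.35]])

```text
clock: 21.45
position: [0.6141, -0.2914, 0.0812]
ee_rot: [1.257, 1.496, -0.959]
force: [0.2, -0.3, -2.5]
width: 0.495
gripper_force: 50.0
```

Request:
drive_tool(targets=[[0,0,0,0,0,-0.05,0.35],[0,0,0,0,0,-0.1,0.35],[0,0,0,0,0,-0.1,0.35]])

```text
clock: 21.75
position: [0.6136, -0.2914, 0.0764]
ee_rot: [1.256, 1.497, -0.96]
force: [-1.1, 0.3, -1.4]
width: 0.495
gripper_force: 50.0
```

Request:
drive_tool(targets=[[0,0,0,0,0,-0.05,0.35],[0,0,0,0,0,-0.05,0.35]])

```text
clock: 21.95
position: [0.6137, -0.2918, 0.0758]
ee_rot: [1.255, 1.494, -0.961]
force: [-1.4, 2.4, 5.0]
width: 0.496
gripper_force: 50.0
```

Request:
drive_tool(targets=[[0,0,0,0,0,0,0.52],[0,0,0,0,0,0,0.58],[0,0,0,0,0,0,0.75],[0,0,0,0,0,0,0.75],[0,0,0,0,0,0,0.75]])

```text
clock: 22.45
position: [0.6134, -0.2916, 0.0741]
ee_rot: [1.256, 1.498, -0.961]
force: [-0.0, -0.0, -0.6]
width: 0.74
gripper_force: 0.0
```

Request:
drive_tool(targets=[[0,0,0,-0.1,0.5,0,0.75],[0,0,0,-0.2,1,0.1,0.75],[0,0,0,-0.3,1.7,0.5,0.75],[0,0,0,-0.4,2.4,1.2,0.75],[0,0,0,-0.4,3,2.2,0.75]])

```text
clock: 22.95
position: [0.5965, -0.1688, 0.1612]
ee_rot: [1.254, 1.502, -0.962]
force: [-0.0, -0.5, 0.4]
width: 0.753
gripper_force: 0.0
```

Request:
drive_tool(targets=[[1.6,0.3,0,0,1,0.7,0.75],[3.2,0.6,0,0,2,1.2,0.75],[4.8,0.8,0,0,3,1.5,0.75],[6.4,1.1,0,0,4,1.5,0.75],[8,1.4,0,0,5,1.5,0.75]])

```text
clock: 23.45
position: [0.597, 0.0326, 0.2239]
ee_rot: [1.697, 2.029, -0.513]
force: [0.1, -0.3, -1.3]
width: 0.75
gripper_force: 0.0
```

Run:
```python
from m import *
from g import *
c=snap('top'); s=snap('side')
np.set_printoptions(precision=4,suppress=True)
for p in props(c): print("corner",p[0],"far",p[1],"yaw %.1f len %.4f wpx %.1f"%p[2:])
pos=np.array([.5604,.192])+.058*np.array([np.cos(.16),np.sin(.16)]); print(pos)
delta((*pos,.2),tool(9,-15))
a=cv2.resize(c[0],(400,300),interpolation=cv2.INTER_AREA)
b=cv2.resize(s[0][130:220,190:310],(400,300),interpolation=cv2.INTER_CUBIC)
cv2.imwrite('pics/z4.png',np.hstack([a,b]))
```

```text
corner [0.4131 0.1829] far [0.4842 0.1791] yaw -3.0 len 0.0712 wpx 16.4
[0.6177 0.2012]
t 23.55 j [-0.1   0.53 -0.56  1.66  0.8   1.41 -0.75] pos [0.5986 0.0332 0.2251] w 0.747
turn [ 6.16  8.75 16.63] shift [ 0.48  4.2  -0.63]
```

View pics/z4.png

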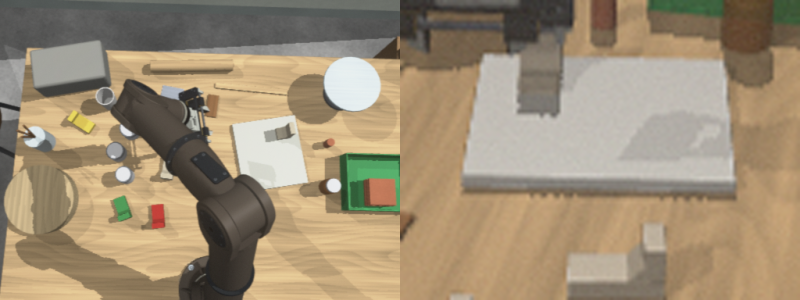

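The top view shows the first prop upright on the slab at (285,132). The side crop agrees: it stands flat at (540,80).

Request:
drive_tool(targets=[[0.5,0.7,1.4,0,-0.3,0,0.75],[1,1.5,2.8,0,-0.6,0,0.75],[1.5,2.2,4.2,0,-1,0,0.75],[2,2.9,5.6,0,-1.4,0,0.75],[2.6,3.7,7,0,-1.8,0,0.75]])

```text
clock: 24.05
position: [0.5959, -0.0437, 0.2215]
ee_rot: [1.038, 2.77, -0.376]
force: [1.1, -0.3, -0.5]
width: 0.752
gripper_force: 0.0
```

Request:
drive_tool(targets=[[0.5,0.7,1.4,0,0,0,0.75],[1,1.5,2.8,0,0,0,0.75],[1.5,2.2,4.2,0,0,0,0.75],[2,2.9,5.6,0,0,0,0.75],[2.6,3.7,7,0,0,0,0.75]])

```text
clock: 24.55
position: [0.5961, -0.0436, 0.2216]
ee_rot: [-0.112, -2.989, 0.137]
force: [-0.1, 0.1, -0.2]
width: 0.747
gripper_force: 0.0
```

```bash
cat > look.py <<'E'
from m import *
from g import *
np.set_printoptions(precision=4,suppress=True)
def look():
    c=snap('top')
    for p in props(c): print("corner",p[0],"far",p[1],"yaw %.1f len %.4f wpx %.1f"%p[2:])
E
python3 - <<'E'
from look import *
look()
pos=np.array([.5604,.192])+.058*np.array([np.cos(.16),np.sin(.16)])
delta((*pos,.2),tool(9,-15))
E
```

```text
corner [0.4135 0.0479] far [0.5055 0.066 ] yaw 11.1 len 0.0938 wpx 15.7
corner [0.4127 0.1832] far [0.5046 0.1753] yaw -4.9 len 0.0922 wpx 16.4
corner [0.5606 0.1929] far [0.6511 0.2075] yaw 9.2 len 0.0918 wpx 15.5
t 24.6 j [ 0.48  0.66 -0.91  1.46  0.53  1.46  1.02] pos [ 0.5968 -0.0458  0.2203] w 0.749
turn [1.02 1.33 2.46] shift [ 0.52  6.18 -0.51]
```

Request:
drive_tool(targets=[[0.5,0.7,1.2,0.1,1.1,0,0.75],[1,1.3,2.4,0.2,2.2,0,0.75],[1,1.3,2.4,0.3,3.3,0,0.75],[1,1.3,2.4,0.4,4.4,0,0.75],[1,1.3,2.4,0.5,5.5,-0.3,0.75]])

```text
clock: 25.1
position: [0.617, 0.1789, 0.2103]
ee_rot: [0.199, -2.887, 0.037]
force: [1.0, -0.8, 0.3]
width: 0.744
gripper_force: 0.0
```

Request:
drive_tool(targets=[[0,0,0,0,0.6,-0.8,0.75],[0,0,0,0,0.65,-1.6,0.75],[0,0,0,0,0.65,-2.2,0.75],[0,0,0,0,0.65,-2.2,0.75]])

```text
clock: 25.5
position: [0.6148, 0.2015, 0.1177]
ee_rot: [0.202, -2.879, 0.041]
force: [0.3, -0.9, 0.0]
width: 0.751
gripper_force: 0.0
```

Run:
```python
from look import *
delta((.6178,.2016,.007),tool(9,-15))
```

```text
t 25.5 j [ 0.09  0.9  -0.91  1.32  0.55  1.46  0.9 ] pos [0.6148 0.2015 0.1177] w 0.751
turn [0.11 0.08 0.18] shift [ 0.08  0.   -2.77]
```

Request:
drive_tool(targets=[[0.1,0.1,0.2,0.05,0,-0.8,0.75],[0.1,0.1,0.2,0.05,0,-1.6,0.75],[0.1,0.1,0.2,0.05,0,-2.3,0.75],[0.1,0.1,0.2,0.05,0,-2.7,0.75],[0.1,0.1,0.2,0.05,0,-2.75,0.75]])

```text
clock: 26.0
position: [0.6185, 0.2019, 0.011]
ee_rot: [0.228, -2.874, 0.026]
force: [-0.2, 0.3, 0.5]
width: 0.751
gripper_force: 0.0
```

Request:
drive_tool(targets=[[0,0,0,0,0,0,0.6],[0,0,0,0,0,0,0.5],[0,0,0,0,0,0,0.4],[0,0,0,0,0,0,0.35],[0,0,0,0,0,0,0.35]], force=55)

```text
clock: 26.5
position: [0.6201, 0.203, 0.0135]
ee_rot: [0.229, -2.878, 0.023]
force: [0.2, -0.4, 6.5]
width: 0.491
gripper_force: 55.0
```

Run:
```python
from look import *
delta((.6178,.2016,.007),tool(9,-15)); print(arm.observe()['gripper_force'],arm.observe()['force'])
```

```text
t 26.5 j [ 0.08  1.01 -0.87  1.38  0.62  1.31  0.89] pos [0.6201 0.203  0.0135] w 0.491
turn [-0.06  0.07 -0.01] shift [-0.06 -0.04 -0.16]
55.007116198539734 [ 0.2013 -0.3617  6.5147]
```

Request:
drive_tool(targets=[[0,0,0,0,0,0.5,0.35],[0,0,0,0,0,1.5,0.35],[0,0,0,0,0,2.5,0.35],[0,0,0,0,0,3.5,0.35],[0,0,0,0,0,4.7,0.35]])

```text
clock: 27.0
position: [0.6187, 0.2019, 0.202]
ee_rot: [0.229, -2.875, 0.025]
force: [1.0, -0.1, -2.7]
width: 0.487
gripper_force: 55.0
```

Request:
drive_tool(targets=[[0,0,-1.7,-0.3,-0.8,0,0.35],[0,0,-3.4,-0.6,-1.6,0,0.35],[0,0,-5.1,-0.9,-2.4,0,0.35],[0,0,-6.8,-1.2,-3.2,0,0.35],[0,0,-8.5,-1.5,-4,0,0.35]])

```text
clock: 27.5
position: [0.5587, 0.0411, 0.2011]
ee_rot: [-0.84, -2.77, -0.114]
force: [0.8, -0.9, -2.0]
width: 0.49
gripper_force: 55.0
```

Request:
drive_tool(targets=[[0,0,-1.7,-0.3,-0.8,0,0.35],[0,0,-3.4,-0.6,-1.6,0,0.35],[0,0,-5.1,-0.9,-2.4,0,0.35],[0,0,-6.8,-1.2,-3.2,0,0.35],[0,0,-8.5,-1.4,-4,0,0.35]])

```text
clock: 28.0
position: [0.5023, -0.1188, 0.2012]
ee_rot: [-1.81, -2.307, -0.238]
force: [1.0, -0.4, -2.1]
width: 0.492
gripper_force: 55.0
```

Request:
drive_tool(targets=[[-1.6,-0.3,-0.4,0,0,0.2,0.35],[-3.2,-0.6,-0.8,0,0,0.4,0.35],[-4.8,-0.8,-0.8,0,0,0.6,0.35],[-6.4,-1.1,-0.8,0,0,0.8,0.35],[-8,-1.4,-0.8,0,0,1,0.35]])

```text
clock: 28.5
position: [0.5038, -0.1169, 0.243]
ee_rot: [1.785, 2.118, -0.433]
force: [-1.3, 0.9, -3.4]
width: 0.491
gripper_force: 55.0
```

Run:
```python
from look import *
delta((.4741,-.3113,.12),tool(-80,75)); print(arm.observe()['gripper_force'],arm.observe()['force'])
```

```text
t 28.5 j [ 0.29  0.29 -0.61  1.9   0.67  1.18 -0.46] pos [ 0.5038 -0.1169  0.243 ] w 0.491
turn [-9.58 -1.82  0.16] shift [-0.74 -4.86 -3.07]
54.9945330619812 [-1.2831  0.878  -3.4264]
```

Request:
drive_tool(targets=[[-1.6,-0.3,0,-0.1,-0.6,0,0.35],[-3.2,-0.6,0,-0.2,-1.2,0,0.35],[-4.8,-0.9,0,-0.3,-1.8,0,0.35],[-6.4,-1.2,0.1,-0.4,-2.4,0,0.35],[-8,-1.5,0.1,-0.5,-3,0,0.35]])

```text
clock: 29.0
position: [0.4842, -0.2369, 0.242]
ee_rot: [1.348, 1.599, -0.891]
force: [-0.5, -1.0, -2.7]
width: 0.492
gripper_force: 55.0
```

Request:
drive_tool(targets=[[-1.5,-0.3,0,-0.1,-0.6,0,0.35],[-1.5,-0.3,0,-0.2,-1.2,-0.6,0.35],[-1.5,-0.3,0,-0.25,-1.8,-1.3,0.35],[-1.5,-0.3,0,-0.25,-1.85,-2.1,0.35],[-1.5,-0.3,0,-0.25,-1.85,-2.9,0.35]])

```text
clock: 29.5
position: [0.4735, -0.312, 0.1239]
ee_rot: [1.27, 1.496, -0.96]
force: [0.4, 0.1, -2.3]
width: 0.489
gripper_force: 55.0
```

Run:
```python
from look import *
delta((.4741,-.3113,.078),tool(-80,75)); print(arm.observe()['gripper_force'],arm.observe()['force'])
```

```text
t 29.5 j [ 0.01  0.84 -0.31  2.29  1.54  1.52 -1.54] pos [ 0.4735 -0.312   0.1239] w 0.489
turn [-0.16 -0.02  0.12] shift [ 0.01  0.02 -1.15]
54.99776065349579 [ 0.4349  0.1057 -2.2967]
```

Request:
drive_tool(targets=[[0,0,0,0,0,-0.4,0.35],[0,0,0,0,0,-0.8,0.35],[0,0,0,0,0,-1.0,0.35],[0,0,0,0,0,-1.1,0.35],[0,0,0,0,0,-1.1,0.35]])

```text
clock: 30.0
position: [0.4737, -0.3113, 0.0803]
ee_rot: [1.268, 1.499, -0.96]
force: [0.6, -0.4, -1.7]
width: 0.491
gripper_force: 55.0
```

Request:
drive_tool(targets=[[0,0,0,0,0,-0.05,0.35],[0,0,0,0,0,-0.07,0.35],[0,0,0,0,0,-0.07,0.35]])

```text
clock: 30.3
position: [0.4736, -0.3115, 0.0777]
ee_rot: [1.268, 1.499, -0.961]
force: [-0.6, 1.2, -3.2]
width: 0.491
gripper_force: 55.0
```

Request:
drive_tool(targets=[[0,0,0,0,0,-0.05,0.35],[0,0,0,0,0,-0.05,0.35]])

```text
clock: 30.5
position: [0.4736, -0.3119, 0.0768]
ee_rot: [1.266, 1.496, -0.962]
force: [-1.3, 1.8, 5.9]
width: 0.489
gripper_force: 55.0
```

Request:
drive_tool(targets=[[0,0,0,0,0,-0.04,0.35],[0,0,0,0,0,-0.04,0.35]])

```text
clock: 30.7
position: [0.4736, -0.3123, 0.0767]
ee_rot: [1.264, 1.493, -0.963]
force: [-1.6, 5.4, 14.2]
width: 0.493
gripper_force: 55.0
```

Contact. Releasing, retreating, and reorienting for prop D.

Request:
drive_tool(targets=[[0,0,0,0,0,0.05,0.52],[0,0,0,0,0,0.05,0.58],[0,0,0,0,0,0.05,0.75],[0,0,0,0,0,0.05,0.75],[0,0,0,0,0,0.05,0.75]])

```text
clock: 31.2
position: [0.4734, -0.3116, 0.0756]
ee_rot: [1.268, 1.5, -0.961]
force: [0.8, 0.3, -0.4]
width: 0.742
gripper_force: 0.0
```

Request:
drive_tool(targets=[[0,0,0,-0.1,0.5,0,0.75],[0,0,0,-0.2,1,0.1,0.75],[0,0,0,-0.1,1.7,0.5,0.75],[0,0,0,0.2,2.4,1.4,0.75],[0,0,0,0.6,3,2.4,0.75]])

```text
clock: 31.7
position: [0.4972, -0.19, 0.1718]
ee_rot: [1.266, 1.503, -0.963]
force: [1.8, 0.1, -1.1]
width: 0.753
gripper_force: 0.0
```

Request:
drive_tool(targets=[[1.6,0.3,0,0.5,0.6,0.7,0.75],[3.2,0.6,0,1,1.2,1.2,0.75],[4.8,0.8,0,1.5,1.8,1.5,0.75],[6.4,1.1,0,2,2.4,1.5,0.75],[8,1.4,0,2,3,1.5,0.75]])

```text
clock: 32.2
position: [0.5797, -0.0701, 0.2335]
ee_rot: [1.71, 2.028, -0.513]
force: [-1.6, -1.1, -1.3]
width: 0.747
gripper_force: 0.0
```

Request:
drive_tool(targets=[[0.5,0.7,1.4,0,0,0,0.75],[1,1.5,2.8,0,0,0,0.75],[1.5,2.2,4.2,0,0,0,0.75],[2,2.9,5.6,0,0,0,0.75],[2.6,3.7,7,0,0,0,0.75]])

```text
clock: 32.7
position: [0.5766, -0.0715, 0.2318]
ee_rot: [1.048, 2.775, -0.381]
force: [-1.5, -0.6, 0.3]
width: 0.75
gripper_force: 0.0
```

Request:
drive_tool(targets=[[0.5,0.7,1.4,0,0,0,0.75],[1,1.5,2.8,0,0,0,0.75],[1.5,2.2,4.2,0,0,0,0.75],[2,2.9,5.6,0,0,0,0.75],[2.6,3.7,7,0,0,0,0.75]])

```text
clock: 33.2
position: [0.5768, -0.072, 0.2318]
ee_rot: [-0.117, -2.982, 0.145]
force: [0.1, -0.1, -0.3]
width: 0.743
gripper_force: 0.0
```

Run:
```python
from look import *
look()
pos=np.array([.4145,.048])+.058*np.array([np.cos(.192),np.sin(.192)]); print(pos)
delta((*pos,.15),tool(11,-15))
c=snap('top');s=snap('side')
a=cv2.resize(c[0],(400,300),interpolation=cv2.INTER_AREA)
b=cv2.resize(s[0][130:220,190:310],(400,300),interpolation=cv2.INTER_CUBIC)
cv2.imwrite('pics/z5.png',np.hstack([a,b]))
```

```text
corner [0.4136 0.048 ] far [0.5055 0.0656] yaw 10.8 len 0.0936 wpx 15.7
corner [0.4127 0.1832] far [0.5046 0.1753] yaw -4.9 len 0.0922 wpx 16.4
[0.4714 0.0591]
t 33.25 j [ 0.58  0.66 -1.    1.48  0.57  1.49  1.02] pos [ 0.5775 -0.074   0.2305] w 0.749
turn [1.07 1.29 2.89] shift [-2.65  3.33 -2.01]
```

View pics/z5.png

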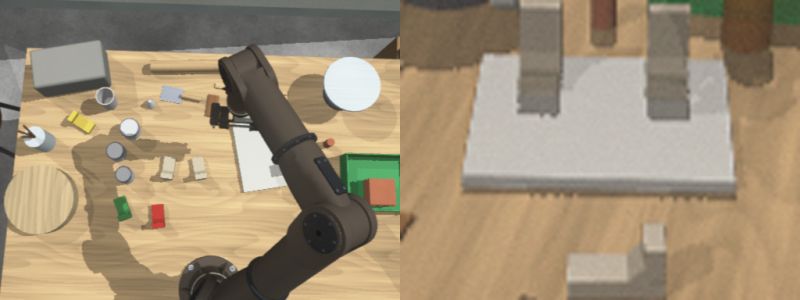

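The side crop shows two props upright on the slab at (540,60) and (668,60). Props C and D lie where they were.

Request:
drive_tool(targets=[[0.5,0.6,1.4,-0.5,0.7,0,0.75],[1.1,1.3,2.9,-1,1.4,0,0.75],[1.1,1.3,2.9,-1.6,2.1,-0.4,0.75],[1.1,1.3,2.9,-2.2,2.8,-1,0.75],[1.1,1.3,2.9,-2.65,3.33,-2,0.75]])

```text
clock: 33.85
position: [0.4703, 0.0644, 0.1526]
ee_rot: [0.261, -2.881, 0.039]
force: [0.4, 0.4, 0.4]
width: 0.751
gripper_force: 0.0
```

Run:
```python
from look import *
delta((.4714,.0591,.01),tool(11,-15))
```

```text
t 33.85 j [ 0.47  0.68 -1.09  1.76  0.51  1.33  0.97] pos [0.4703 0.0644 0.1526] w 0.751
turn [0.02 0.14 0.12] shift [ 0.03 -0.13 -3.57]
```

Request:
drive_tool(targets=[[0,0.1,0.1,0,0,-0.9,0.75],[0,0.1,0.1,0,0,-1.8,0.75],[0,0.1,0.1,0,0,-2.3,0.75]])

```text
clock: 34.15
position: [0.4696, 0.0615, 0.0576]
ee_rot: [0.272, -2.865, 0.041]
force: [-0.5, -1.3, -0.4]
width: 0.751
gripper_force: 0.0
```

Run:
```python
from look import *
delta((.4714,.0591,.01),tool(11,-15))
```

```text
t 34.15 j [ 0.42  0.8  -1.01  1.84  0.62  1.19  0.9 ] pos [0.4696 0.0615 0.0576] w 0.751
turn [ 0.05 -0.02  0.02] shift [ 0.05 -0.06 -1.19]
```

Request:
drive_tool(targets=[[0,0,0,0.03,-0.03,-0.5,0.75],[0,0,0,0.03,-0.03,-0.9,0.75],[0,0,0,0.03,-0.03,-1.15,0.75],[0,0,0,0.03,-0.03,-1.2,0.75]])

```text
clock: 34.55
position: [0.4723, 0.0604, 0.011]
ee_rot: [0.275, -2.865, 0.038]
force: [-0.6, 0.0, -1.0]
width: 0.751
gripper_force: 0.0
```

Request:
drive_tool(targets=[[0,0,0,0,0,0,0.6],[0,0,0,0,0,0,0.5],[0,0,0,0,0,0,0.4],[0,0,0,0,0,0,0.35],[0,0,0,0,0,0,0.35]])

```text
clock: 35.05
position: [0.473, 0.0606, 0.0123]
ee_rot: [0.276, -2.867, 0.038]
force: [-0.6, -0.6, 5.3]
width: 0.492
gripper_force: 55.0
```

Run:
```python
from look import *
delta((.4714,.0591,.01),tool(11,-15)); print(arm.observe()['gripper_force'],arm.observe()['force'])
```

```text
t 35.05 j [ 0.4   0.86 -0.97  1.86  0.68  1.12  0.87] pos [0.473  0.0606 0.0123] w 0.492
turn [ 0.01 -0.01  0.  ] shift [-0.04 -0.04 -0.06]
54.975659251213074 [-0.5885 -0.6483  5.3083]
```

Request:
drive_tool(targets=[[0,0,0,0,0,0.5,0.35],[0,0,0,0,0,1.5,0.35],[0,0,0,0,0,2.5,0.35],[0,0,0,0,0,3.5,0.35],[0,0,0,0,0,4.7,0.35]])

```text
clock: 35.55
position: [0.4716, 0.0603, 0.2018]
ee_rot: [0.277, -2.865, 0.038]
force: [1.4, -0.3, -2.4]
width: 0.491
gripper_force: 55.0
```

Request:
drive_tool(targets=[[0,0,-1.7,0.3,-0.25,0,0.35],[0,0,-3.4,0.6,-0.5,0,0.35],[0,0,-5.1,0.9,-0.8,0,0.35],[0,0,-6.8,1.2,-1.1,0,0.35],[0,0,-8.5,1.5,-1.4,0,0.35]])

```text
clock: 36.05
position: [0.5328, 0.0041, 0.2009]
ee_rot: [-0.791, -2.776, -0.104]
force: [-0.5, -0.0, -2.8]
width: 0.489
gripper_force: 55.0
```

Request:
drive_tool(targets=[[0,0,-1.7,0.3,-0.25,0,0.35],[0,0,-3.4,0.6,-0.5,0,0.35],[0,0,-5.1,0.9,-0.8,0,0.35],[0,0,-6.8,1.2,-1.1,0,0.35],[0,0,-8.5,1.5,-1.4,0,0.35]])

```text
clock: 36.55
position: [0.5927, -0.0519, 0.2008]
ee_rot: [-1.765, -2.328, -0.234]
force: [-0.2, 0.7, -2.1]
width: 0.494
gripper_force: 55.0
```

Request:
drive_tool(targets=[[-1.6,-0.3,-0.6,0,0,0.2,0.35],[-3.2,-0.6,-1.2,0,0,0.4,0.35],[-4.8,-0.8,-1.2,0,0,0.6,0.35],[-6.4,-1.1,-1.2,0,0,0.8,0.35],[-8,-1.4,-1.2,0,0,1,0.35]])

```text
clock: 37.05
position: [0.5926, -0.0505, 0.2425]
ee_rot: [1.801, 2.125, -0.446]
force: [0.0, -0.7, -3.4]
width: 0.495
gripper_force: 55.0
```

Run:
```python
from look import *
delta((.5935,-.180,.12),tool(-80,75)); print(arm.observe()['gripper_force'],arm.observe()['force'])
```

```text
t 37.05 j [ 0.1   0.45 -0.54  1.66  0.68  1.32 -0.5 ] pos [ 0.5926 -0.0505  0.2425] w 0.495
turn [-9.66 -1.95  0.33] shift [ 0.02 -3.24 -3.06]
54.970325231552124 [ 0.0168 -0.6584 -3.395 ]
```

Request:
drive_tool(targets=[[-1.6,-0.3,0,0,-0.4,0,0.35],[-3.2,-0.6,0.1,0,-0.8,0,0.35],[-4.8,-0.9,0.1,0,-1.2,0,0.35],[-6.4,-1.2,0.2,0,-1.6,0,0.35],[-8,-1.6,0.3,0,-2,0,0.35]])

```text
clock: 37.55
position: [0.5929, -0.1302, 0.241]
ee_rot: [1.35, 1.608, -0.89]
force: [-0.8, -0.9, -3.8]
width: 0.491
gripper_force: 55.0
```

Request:
drive_tool(targets=[[-1.5,-0.3,0,0,-0.6,0,0.35],[-1.5,-0.3,0,0,-1.2,-0.6,0.35],[-1.5,-0.3,0,0,-1.23,-1.3,0.35],[-1.5,-0.3,0,0,-1.23,-2.1,0.35],[-1.5,-0.3,0,0,-1.23,-2.9,0.35]])

```text
clock: 38.05
position: [0.5925, -0.1802, 0.123]
ee_rot: [1.271, 1.506, -0.958]
force: [1.1, 0.0, -2.5]
width: 0.493
gripper_force: 55.0
```

Run:
```python
from look import *
delta((.5935,-.180,.079),tool(-80,75)); print(arm.observe()['gripper_force'],arm.observe()['force'])
```

```text
t 38.05 j [-0.22  0.88 -0.25  1.94  1.34  1.55 -1.29] pos [ 0.5925 -0.1802  0.123 ] w 0.493
turn [-0.24 -0.08  0.09] shift [ 0.03  0.01 -1.1 ]
54.971027970314026 [ 1.0555  0.046  -2.53  ]
```

Request:
drive_tool(targets=[[-0.2,-0.1,0,0,0,-0.4,0.35],[-0.2,-0.1,0,0,0,-0.8,0.35],[-0.2,-0.1,0,0,0,-1.0,0.35],[-0.2,-0.1,0,0,0,-1.1,0.35],[-0.2,-0.1,0,0,0,-1.13,0.35]])

```text
clock: 38.55
position: [0.5928, -0.1806, 0.0789]
ee_rot: [1.26, 1.488, -0.963]
force: [-0.4, 0.5, -2.8]
width: 0.493
gripper_force: 55.0
```

Request:
drive_tool(targets=[[0,0,0,0,0,-0.04,0.35],[0,0,0,0,0,-0.06,0.35],[0,0,0,0,0,-0.06,0.35]])

```text
clock: 38.85
position: [0.5927, -0.1807, 0.0766]
ee_rot: [1.259, 1.488, -0.963]
force: [0.1, 0.3, -1.9]
width: 0.49
gripper_force: 55.0
```

Request:
drive_tool(targets=[[0,0,0,0,0,-0.05,0.35],[0,0,0,0,0,-0.05,0.35]])

```text
clock: 39.05
position: [0.5928, -0.1809, 0.0746]
ee_rot: [1.258, 1.487, -0.964]
force: [0.1, 1.2, 0.2]
width: 0.492
gripper_force: 55.0
```

Request:
drive_tool(targets=[[0,0,0,0,0,-0.02,0.35],[0,0,0,0,0,-0.02,0.35]])

```text
clock: 39.25
position: [0.5928, -0.181, 0.0745]
ee_rot: [1.258, 1.486, -0.964]
force: [-0.2, 0.6, 6.0]
width: 0.495
gripper_force: 55.0
```

Request:
drive_tool(targets=[[0,0,0,0,0,0,0.52],[0,0,0,0,0,0,0.58],[0,0,0,0,0,0,0.75],[0,0,0,0,0,0,0.75],[0,0,0,0,0,0,0.75]])

```text
clock: 39.75
position: [0.5926, -0.1807, 0.0732]
ee_rot: [1.259, 1.488, -0.963]
force: [-0.5, -0.5, 0.7]
width: 0.742
gripper_force: 0.0
```

Request:
drive_tool(targets=[[0,0,0,-0.1,0.5,0,0.75],[0,0,0,-0.2,1,0.1,0.75],[0,0,0,-0.3,1.7,0.5,0.75],[0,0,0,-0.3,2.4,1.4,0.75],[0,0,0,-0.3,3,2.4,0.75]])

```text
clock: 40.25
position: [0.58, -0.058, 0.1692]
ee_rot: [1.257, 1.492, -0.964]
force: [1.3, -0.1, 1.0]
width: 0.754
gripper_force: 0.0
```

Request:
drive_tool(targets=[[1.6,0.3,0,0,0,0.7,0.75],[3.2,0.6,0,0,0,1.2,0.75],[4.8,0.8,0,0,0,1.5,0.75],[6.4,1.1,0,0,0,1.5,0.75],[8,1.4,0,0,0,1.5,0.75]])

```text
clock: 40.75
position: [0.581, -0.058, 0.231]
ee_rot: [1.7, 2.02, -0.519]
force: [-0.9, -0.4, -1.7]
width: 0.75
gripper_force: 0.0
```

Request:
drive_tool(targets=[[0.5,0.7,1.4,0,0,0,0.75],[1,1.5,2.8,0,0,0,0.75],[1.5,2.2,4.2,0,0,0,0.75],[2,2.9,5.6,0,0,0,0.75],[2.6,3.7,7,0,0,0,0.75]])

```text
clock: 41.25
position: [0.5799, -0.059, 0.2298]
ee_rot: [1.042, 2.762, -0.379]
force: [-0.1, 0.5, -0.9]
width: 0.752
gripper_force: 0.0
```

Request:
drive_tool(targets=[[0.5,0.7,1.4,0,0,0,0.75],[1,1.5,2.8,0,0,0,0.75],[1.5,2.2,4.2,0,0,0,0.75],[2,2.9,5.6,0,0,0,0.75],[2.6,3.7,7,0,0,0,0.75]])

```text
clock: 41.75
position: [0.5801, -0.0595, 0.2299]
ee_rot: [-0.118, -2.996, 0.141]
force: [0.5, 0.5, 0.3]
width: 0.749
gripper_force: 0.0
```

Run:
```python
from look import *
look()
pos=np.array([.413,.183])+.058*np.array([np.cos(.087),-np.sin(.087)]); print(pos)
delta((*pos,.15),tool(-5,-15))
c=snap('top');s=snap('side')
a=cv2.resize(c[0],(400,300),interpolation=cv2.INTER_AREA)
b=cv2.resize(s[0][130:220,190:310],(400,300),interpolation=cv2.INTER_CUBIC)
cv2.imwrite('pics/z6.png',np.hstack([a,b]))
```

```text
corner [0.4127 0.1832] far [0.5046 0.1753] yaw -4.9 len 0.0922 wpx 16.4
[0.4708 0.178 ]
t 41.8 j [ 0.51  0.61 -0.89  1.5   0.5   1.44  1.06] pos [ 0.5808 -0.0617  0.2287] w 0.747
turn [ 1.21  1.28 -0.3 ] shift [-2.75  5.99 -1.97]
```

View pics/z6.png

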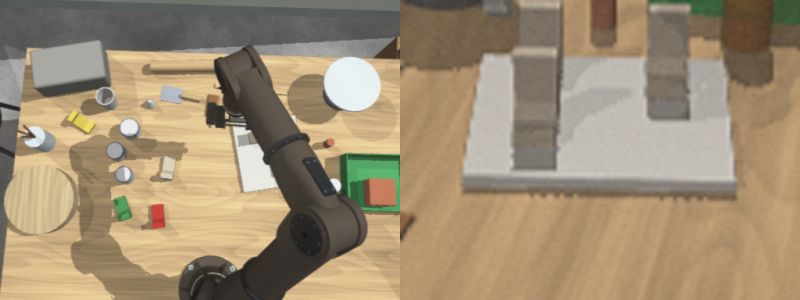

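Three props now stand on the slab (side crop (535,110), (540,30) and (668,60)), and C is undisturbed at (168,167). Now prop C.

Request:
drive_tool(targets=[[0.5,0.5,0,-0.5,1,0,0.75],[1,1,-0.2,-1,2,0,0.75],[1.2,1.3,-0.3,-1.5,3,0,0.75],[1.2,1.3,-0.3,-2,4,-0.3,0.75],[1.2,1.3,-0.3,-2.5,5,-0.8,0.75]])

```text
clock: 42.4
position: [0.4795, 0.142, 0.198]
ee_rot: [-0.149, -2.885, -0.008]
force: [0.6, 0.1, -1.1]
width: 0.749
gripper_force: 0.0
```

Request:
drive_tool(targets=[[0,0,0,-0.25,1,-0.8,0.75],[0,0,0,-0.25,1,-1.6,0.75],[0,0,0,-0.25,1,-2.4,0.75],[0,0,0,-0.25,1,-3,0.75],[0,0,0,-0.25,1,-3.3,0.75]])

```text
clock: 42.9
position: [0.4688, 0.1796, 0.0639]
ee_rot: [-0.145, -2.881, -0.005]
force: [-0.1, -0.6, 0.8]
width: 0.748
gripper_force: 0.0
```

Run:
```python
from look import *
delta((.4708,.178,.01),tool(-5,-15))
```

```text
t 42.9 j [ 0.18  0.75 -0.88  1.79  0.45  1.09  0.61] pos [0.4688 0.1796 0.0639] w 0.748
turn [0.11 0.05 0.14] shift [ 0.05 -0.04 -1.35]
```

Request:
drive_tool(targets=[[0.1,0,0.1,0.03,-0.03,-0.6,0.75],[0.1,0,0.1,0.03,-0.03,-1.1,0.75],[0.1,0,0.1,0.03,-0.03,-1.3,0.75],[0.1,0,0.1,0.03,-0.03,-1.35,0.75]])

```text
clock: 43.3
position: [0.4714, 0.1784, 0.0114]
ee_rot: [-0.13, -2.882, -0.018]
force: [-0.8, 0.5, 0.3]
width: 0.748
gripper_force: 0.0
```

Request:
drive_tool(targets=[[0,0,0,0,0,0,0.6],[0,0,0,0,0,0,0.5],[0,0,0,0,0,0,0.4],[0,0,0,0,0,0,0.35],[0,0,0,0,0,0,0.35]])

```text
clock: 43.8
position: [0.4723, 0.1783, 0.012]
ee_rot: [-0.129, -2.883, -0.019]
force: [0.3, 0.0, 6.7]
width: 0.489
gripper_force: 54.9
```

Run:
```python
from look import *
delta((.4708,.178,.01),tool(-5,-15)); print(arm.observe()['gripper_force'],arm.observe()['force'])
```

```text
t 43.8 j [ 0.17  0.82 -0.84  1.82  0.5   1.    0.6 ] pos [0.4723 0.1783 0.012 ] w 0.489
turn [-0.02  0.07  0.03] shift [-0.04 -0.01 -0.05]
54.94655191898346 [0.3274 0.0142 6.7319]
```

Request:
drive_tool(targets=[[0,0,0,0,0,0.5,0.35],[0,0,0,0,0,1.5,0.35],[0,0,0,0,0,2.5,0.35],[0,0,0,0,0,3.5,0.35],[0,0,0,0,0,4.7,0.35]])

```text
clock: 44.3
position: [0.4712, 0.1774, 0.2001]
ee_rot: [-0.129, -2.881, -0.018]
force: [0.7, -0.1, -2.4]
width: 0.491
gripper_force: 54.9
```

Request:
drive_tool(targets=[[0,0,-1.5,0.1,-0.6,0,0.35],[0,0,-3,0.2,-1.2,0,0.35],[0,0,-4.5,0.3,-1.8,0,0.35],[0,0,-6,0.4,-2.4,0,0.35],[0,0,-7.5,0.4,-3,0,0.35]])

```text
clock: 44.8
position: [0.4881, 0.0567, 0.1991]
ee_rot: [-1.062, -2.699, -0.139]
force: [-0.9, -0.4, -2.2]
width: 0.491
gripper_force: 54.9
```

Request:
drive_tool(targets=[[0,0,-1.5,0.1,-0.6,0,0.35],[0,0,-3,0.2,-1.2,0,0.35],[0,0,-4.5,0.3,-1.8,0,0.35],[0,0,-6,0.4,-2.4,0,0.35],[0,0,-7.5,0.4,-2.8,0,0.35]])

```text
clock: 45.3
position: [0.5039, -0.0563, 0.1989]
ee_rot: [-1.899, -2.24, -0.246]
force: [-0.0, -0.2, -2.2]
width: 0.49
gripper_force: 54.9
```

Request:
drive_tool(targets=[[-1.6,-0.3,0,0,0,0.2,0.35],[-3.2,-0.6,0,0,0,0.4,0.35],[-4.8,-0.8,0,0,0,0.6,0.35],[-6.4,-1.1,0,0,0,0.8,0.35],[-8,-1.4,0,0,0,1,0.35]])

```text
clock: 45.8
position: [0.5043, -0.0535, 0.2409]
ee_rot: [1.775, 2.111, -0.407]
force: [-1.5, -1.0, -3.2]
width: 0.494
gripper_force: 54.9
```

Run:
```python
from look import *
delta((.4557,-.204,.12),tool(-80,75)); print(arm.observe()['gripper_force'],arm.observe()['force'])
```

```text
t 45.8 j [ 0.13  0.29 -0.57  1.9   0.65  1.2  -0.56] pos [ 0.5043 -0.0535  0.2409] w 0.494
turn [-9.62 -1.63 -0.02] shift [-1.21 -3.76 -3.02]
54.94043827056885 [-1.5306 -1.0016 -3.2339]
```

Request:
drive_tool(targets=[[-1.6,-0.3,0,-0.2,-0.5,0,0.35],[-3.2,-0.6,0,-0.4,-1,0,0.35],[-4.8,-0.8,0,-0.6,-1.5,0,0.35],[-6.4,-1.1,0,-0.8,-2,0,0.35],[-8,-1.4,0,-1,-2.5,0,0.35]])

```text
clock: 46.3
position: [0.4643, -0.1533, 0.2399]
ee_rot: [1.344, 1.601, -0.88]
force: [-0.9, -1.1, -4.8]
width: 0.486
gripper_force: 54.9
```

Request:
drive_tool(targets=[[-1.5,-0.3,0,-0.1,-0.6,0,0.35],[-1.5,-0.3,0,-0.2,-1.2,-0.6,0.35],[-1.5,-0.3,0,-0.2,-1.25,-1.3,0.35],[-1.5,-0.3,0,-0.2,-1.25,-2.1,0.35],[-1.5,-0.3,0,-0.2,-1.25,-2.9,0.35]])

```text
clock: 46.8
position: [0.4559, -0.2037, 0.1217]
ee_rot: [1.264, 1.501, -0.947]
force: [0.6, 0.1, -2.3]
width: 0.495
gripper_force: 54.9
```

Run:
```python
from look import *
delta((.4557,-.204,.079),tool(-80,75)); print(arm.observe()['gripper_force'],arm.observe()['force'])
```

```text
t 46.8 j [-0.22  0.85 -0.34  2.28  1.3   1.55 -1.6 ] pos [ 0.4559 -0.2037  0.1217] w 0.495
turn [-0.19  0.03 -0.  ] shift [-0.   -0.01 -1.07]
54.944302439689636 [ 0.5846  0.0566 -2.2627]
```

Request:
drive_tool(targets=[[-0.2,0,0,0,0,-0.4,0.35],[-0.2,0,0,0,0,-0.8,0.35],[-0.2,0,0,0,0,-1.0,0.35],[-0.2,0,0,0,0,-1.1,0.35],[-0.2,0,0,0,0,-1.12,0.35]])

```text
clock: 47.3
position: [0.4559, -0.2038, 0.0785]
ee_rot: [1.251, 1.489, -0.96]
force: [0.4, 0.0, -1.9]
width: 0.49
gripper_force: 54.9
```

Request:
drive_tool(targets=[[0,0,0,0,0,-0.04,0.35],[0,0,0,0,0,-0.06,0.35],[0,0,0,0,0,-0.06,0.35]])

```text
clock: 47.6
position: [0.4559, -0.2039, 0.0765]
ee_rot: [1.251, 1.489, -0.96]
force: [0.4, 0.4, -1.1]
width: 0.494
gripper_force: 54.9
```

Request:
drive_tool(targets=[[0,0,0,0,0,-0.05,0.35],[0,0,0,0,0,-0.05,0.35]])

```text
clock: 47.8
position: [0.4561, -0.2042, 0.0754]
ee_rot: [1.249, 1.487, -0.961]
force: [0.8, 2.2, 5.1]
width: 0.492
gripper_force: 54.9
```

Request:
drive_tool(targets=[[0,0,0,0,0,-0.02,0.35],[0,0,0,0,0,-0.02,0.35]])

```text
clock: 48.0
position: [0.4561, -0.2044, 0.0754]
ee_rot: [1.248, 1.485, -0.961]
force: [0.3, 2.8, 10.5]
width: 0.49
gripper_force: 54.9
```

Releasing, then moving the arm clear to the left so the shelf can be seen.

Request:
drive_tool(targets=[[0,0,0,0,0,0.03,0.52],[0,0,0,0,0,0.03,0.58],[0,0,0,0,0,0.03,0.75],[0,0,0,0,0,0.03,0.75],[0,0,0,0,0,0.03,0.75]])

```text
clock: 48.5
position: [0.4558, -0.204, 0.0745]
ee_rot: [1.25, 1.489, -0.96]
force: [0.6, -0.2, -0.1]
width: 0.742
gripper_force: 0.0
```

Request:
drive_tool(targets=[[0,0,0,-0.1,0.5,0,0.75],[0,0,0,-0.2,1,0.1,0.75],[0,0,0,-0.1,1.7,0.5,0.75],[0,0,0,0.2,2.4,1.4,0.75],[0,0,0,0.5,3,2.4,0.75]])

```text
clock: 49.0
position: [0.4758, -0.0825, 0.1709]
ee_rot: [1.249, 1.492, -0.962]
force: [1.8, -0.8, -0.3]
width: 0.747
gripper_force: 0.0
```

Request:
drive_tool(targets=[[1.6,0.3,0,0,1,0.9,0.75],[3.2,0.6,0,0,2,1.8,0.75],[4.8,0.8,0,0,3,2.5,0.75],[6.4,1.1,0,0,4,3,0.75],[8,1.4,0,0,5,3,0.75]])

```text
clock: 49.5
position: [0.4762, 0.1195, 0.2947]
ee_rot: [1.694, 2.017, -0.51]
force: [0.1, 0.0, -1.3]
width: 0.749
gripper_force: 0.0
```

Request:
drive_tool(targets=[[1.6,0.3,0,0,1,0,0.75],[3,0.6,0,0,2,0,0.75],[4.5,0.8,0,0,3,0,0.75],[6,1,0,0,4,0,0.75],[6,1,0,0,5,0,0.75]])

```text
clock: 50.0
position: [0.4792, 0.312, 0.2911]
ee_rot: [1.998, 2.347, -0.061]
force: [0.9, -1.1, -0.7]
width: 0.75
gripper_force: 0.0
```

Run:
```python
from look import *
c=snap('top');s=snap('side')
a=cv2.resize(c[0],(400,300),interpolation=cv2.INTER_AREA)
b=cv2.resize(s[0][130:220,190:310],(400,300),interpolation=cv2.INTER_CUBIC)
cv2.imwrite('pics/z7.png',np.hstack([a,b])); print(arm.observe()['position'])
# compare standing props' tops: end face at z=.105, and bystanders moved?
for n in ('top','side'):
    d=cv2.absdiff(cv2.imread(f'pics/{n}0.png'),(c if n=='top' else s)[0]).max(2)
cc=c
```

```text
[0.4746 0.3195 0.2904]
```

View pics/z7.png

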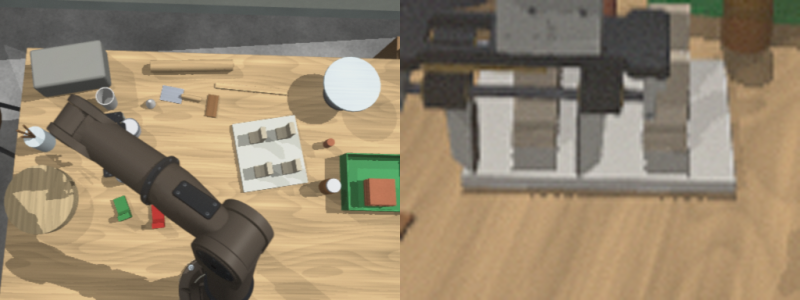

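All four props stand on the slab in the top view, at about (256,135), (287,130), (262,171) and (293,167). The arm is clear of everything. One zoomed check of how upright they are, and of the bystanders.

Run:
```python
from look import *
c=snap('top')
im=c[0].copy(); big=cv2.resize(im[140:250,290:400],(600,600),interpolation=cv2.INTER_CUBIC)
ex=np.array([.985,.17]);ey=np.array([-.17,.985])
for S in[(.6145,-.3007),(.4764,-.3246),(.5956,-.1924),(.4577,-.2162)]:
    for a,b,z in[(0,-.023,.105),(0,.023,.105),(.02,.023,.105),(.02,-.023,.105),(.055,-.023,.015),(.055,.023,.015)]:
        u=proj(c,(*(np.array(S)+a*ey+b*ex),z)); q=((u-[290,140]+.5)*600/110-.5).astype(int); cv2.circle(big,tuple(map(int,q)),3,(0,0,255),-1)
cv2.imwrite('pics/z8.png',big)
```

```text
(no output)
```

View pics/z8.png

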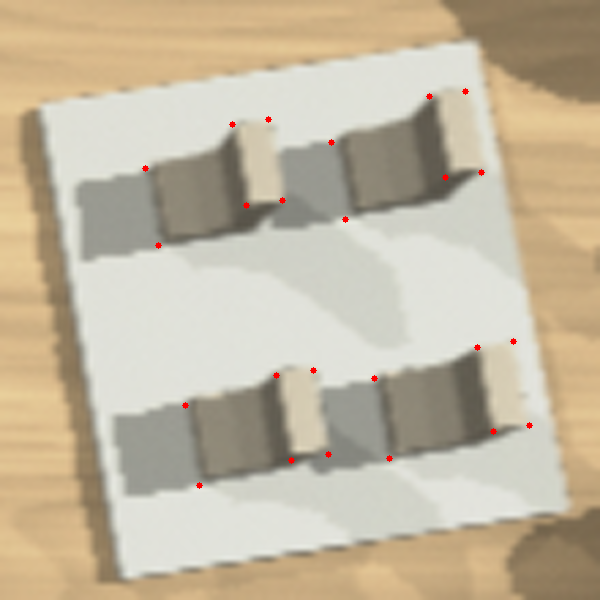

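The zoom shows all four props flat on the slab, at the top (260,160) and (460,130) and at the bottom (300,410) and (505,385). The measured top and toe points agree with upright props, and each short leg is well inside the slab. Handing in.

```bash
python3 -c "
from cell import arm
print(arm.sign_off())"
```

```text
the job is handed in; nothing more can be done
None
```

I pressed all three lids home, then stood all four props upright on their short legs on the kiln shelf. The bystanders look unmoved in the final pictures, and I handed the job in at about 50 s; the hand-in gave no verdict.

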